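Unstack printer parts: motor into the guarded test stand, the rest into their trays

ROBOT

A 6-joint arm with a two-finger parallel gripper is mounted at the origin on the work surface. World frame = base frame: x ahead of the robot, y to its left, z up, the work surface at z = 0. Lengths are in m, angles in rad, forces in N, time in s.
With the tool pointing down it reaches from about 0.35 to 0.875 m from the base axis. Payload 4.2 kg.
Tool frame: the origin (TCP) lies on the centre line of the jaws, within the pads' length; the fingertips stand arm.nose_length ahead of it and the grasp point (between the pads) lies 11 mm behind it (arm.nose_length is the distance from the TCP to the fingertips, in m); z points along the fingers, y is the line along which they close (so a half turn about z gives the same grasp; the last joint's range is limited). The gripper opens to 87 mm and grips with 3 to 60 N. Pads are 19 mm wide; open, the fingers measure 117 mm over their backs; the gripper's body (75 mm by 190 mm) begins 51 mm behind the grasp point.
Start: joints at [-0.996, 0.385, 0.008, 0, -1.194, -0.259], TCP at [0.194, -0.594, 0.206] pointing down, gripper open.
Joint ranges: [-3.14, 3.14], [-1.21, 2.06], [-1.07, 1.41], [-3.16, 2.05], [-2.99, -0.16], [-3.1, 3.1]. Speed limits (rad/s): [2.79, 2.79, 3.14, 3.14, 3.14, 3.14].

INTERFACE

Orientations are given as a rotation vector (axis times angle).
In Python, from plant import arm, optics gives the robot as it stands.
- The arm moves only by the shell command python3 -m jog 'ROWS' [FORCE]. ROWS is JSON, a list of rows, each an object of numbers: "ax", "ay", "az": the turn, a rotation vector about the tool's x, y, z in degrees; "dx", "dy", "dz": the shift along the tool's x, y, z in m; "jaw": the closure, from -1 (fully open) to 1 (shut). A call has 1 to 5 rows; each row is the pose to reach, as a shift and turn from the pose commanded when the call began, along the tool's axes at that moment; what a row does not reach only later rows make up. A row lasts 1/10 s, in which the tool goes at most 50 mm and 8.59 degrees, less where a joint would pass 70% of its speed; a pose out of reach is approached as far as the arm can. A call with a gripper value outside its range is refused whole. The fingers move at their own pace and stop on an object; FORCE is the grip in N (left out, the last holds). Time passes only in rows, so rows that repeat a pose let the fingers close. It gives the time, the measured TCP pose, the force, the opening and the grip force at its end, in the units of the state.
- arm.sense(): the state, without advancing time (a new reading comes with each control period).
- optics.camera(name): name is "scene" or "top" or "wrist"; returns the picture (384x512x3 uint8, red, green, blue); there is no depth.
- optics.get_calibration(name): a dict with "K" (3x3 intrinsics, pixels), "camera_from_world" (4x4, takes a point from world to camera coordinates). Camera axes: x right, y down, z forward; pixel columns grow to the right and rows downward; lengths in m; the calibration is good to about 2 mm. A picture is of the moment at which its call begins: read the wrist's pose just before it. get_calibration takes no time and is no camera call; for the wrist camera it gives the pose at the moment of the call.
- arm.finish_job(): hands the job in; it is judged then, once.
The state is a dict: "time_s": time; "joints": joint angles; "joint_velocities": joint speeds; "joint_torque": joint torques, N m; "tool_pos": TCP position; "eef_rot": TCP orientation; "wrist_force": force on the tool from outside, world axes, zero at the start; "wrist_torque": the same for the moment, N m; "opening": opening from 0.0 (shut) to 1.0 (fully open); "grip_force": force on a finger pad.
Only numpy, scipy, OpenCV 4.12 (cv2) and the standard library are available. Lean on these libraries where they do the work, as an engineer would, in place of code of your own. Each camera call takes 0.05 s, during which the arm holds its last target. There are 200 camera calls.

TASK

Take the pile of 3D-printer parts apart and set each part on its own place, released and lying the same way up as in the pile. First raise the clear guard of the test stand fully, stand the motor (shaft up) in the stand's square socket, and lower the guard shut over it; the gear wheel goes flat into the round dish, the fan flat into the square tray and the aluminium carriage plate flat into the long tray.

Things in the scene. Friction and masses are not known exactly. Their poses are not given: they have to be found in the camera images.
- motor: Small square stepper motor, aluminium ends and black middle, 35 x 35 mm, body 30 mm tall, with a steel shaft of 5 mm diameter standing 18 mm above the body's top (48 mm in all). Top of the pile. About 0.16 kg. Origin: centre of its underside; z up along the shaft, x and y square to its sides.
- gear: White printed gear wheel, lying flat, 54 mm over the teeth, 14 mm thick. In the pile under the motor, on the fan. About 40 g. Origin: centre of its underside; z up.
- fan: Black square cooling fan, lying flat, 60 x 60 mm, 15 mm thick. In the pile under the gear wheel, on the carriage plate. About 60 g. Origin: centre of its underside; z up, x and y square to its sides.
- carriage: Plain aluminium carriage plate, a flat block 120 mm (its x) by 60 mm (its y), 16 mm thick. Bottom of the pile, on the table. About 0.22 kg. Origin: centre of its underside; z up.
- stand: Fixed test stand: grey base 150 (x) x 130 (y) x 12 mm. Amid it the motor's square socket: steel strips 6 mm high, 49 mm inside, 55 outside; the motor stands on the base, 12 mm above the origin. Clear side walls at y = -62 and 62 mm, rear wall at x = 71 mm, 46 mm high; a hinged clear guard above. Origin: centre of underside, below the socket's centre; -x is its front, to the robot.
- guard (a joint): Angle of the clear guard (rad): 0 shut, 1.6 stop just past upright; may start ajar. Hinge line along the stand's y at x = 68, z = 50 mm in the stand's frame; swings up and away from the robot. A clear hood 130 mm from hinge to front, 124 wide, 32 high, 50 to 82 mm above the table when shut. Stiff hinge: stays where left, about 2 N at the bar moves it.
- guard_bar (a point): Middle of the guard's handle: a round steel bar, 10 mm diameter, 88 mm long along the stand's y, its axis 40 mm above the guard's top near the front, on posts 40 mm either side of the middle. Shut, it is at x = -42, y = 0, z = 121.5 mm in the stand's frame (110 mm before the hinge line, 71.5 above it). Moves and turns with the guard.
- round_dish: Round shallow grey dish, fixed, 78 mm outside and 72 mm inside diameter, rim 7 mm high, floor 3 mm thick. Origin: centre of its underside.
- square_tray: Square shallow grey tray, fixed, 84 x 84 mm outside, 78 x 78 mm inside, rim 7 mm high, floor 3 mm thick. Origin: centre of its underside; x and y square to its sides.
- long_tray: Long shallow grey tray, fixed, 146 mm (its x) by 84 mm (its y) outside, 140 x 78 mm inside, rim 7 mm high, floor 3 mm thick. Origin: centre of its underside; x along its length.
Not all that is in view belongs to the job. What is shaped like the gear but blue or turquoise is not meant.

How it is judged:
By the outcome, as a careful person would: the job done as asked, in the order asked, and still so for the second after the job is handed in, with the robot touching nothing.
It also fails if it takes over 144 s, if anything falls off the work surface, if the arm or the gripper's body presses on something with over 40 N, if the wrist force passes 120 N, or if a joint passes its speed limit or range.

## Working session

There is one attempt and no reset: what is moved stays moved. The work goes in short steps, Python scripts to look and compute and a shell command to move; the robot and the scene stay as the last step left them, time stands still between calls to the robot, and variables do not carry over. Pictures are saved under pics/ and viewed, at most 14 in all, crops included, and the job is handed in when it is done.

```bash
ls; mkdir -p pics
python3 - <<'E'
from plant import arm, optics
import cv2
print(arm.nose_length, arm.sense())
for n in ["top","scene"]:
    im=optics.camera(n); cv2.imwrite(f"pics/{n}0.png",im[:,:,::-1])
    c=optics.get_calibration(n); print(n,c)
print(optics.get_calibration("wrist"))
E
```

```text
pics
0.008 {'time_s': 0.0, 'joints': array([-9.96374841e-01,  3.85520153e-01,  6.62191188e-03, -5.20372428e-04,
       -1.19402704e+00, -2.58589371e-01]), 'joint_velocities': array([ 0.00177428, -0.00045801, -0.00052993,  0.00049741,  0.00162364,
        0.00022991]), 'joint_torque': array([ 5.49034917e-05, -3.90668643e+01,  1.87406123e+01,  4.21982512e+00,
        1.10319135e-02, -2.17395395e-04]), 'tool_pos': array([ 0.19393792, -0.59345934,  0.20447694]), 'eef_rot': array([ 0.49368462, -3.10213414, -0.00336517]), 'wrist_force': array([-0.05262489, -0.6069707 ,  0.56802843]), 'wrist_torque': array([-0.04801424, -0.01188113, -0.00476939]), 'grip_force': 0.0, 'opening': 1.001161032026994}
top {'K': array([[371.91027877,   0.        , 258.88990009],
       [  0.        , 371.91027877, 191.12063829],
       [  0.        ,   0.        ,   1.        ]]), 'camera_from_world': array([[ 0.00886043, -0.99987352,  0.01320753, -0.0548908 ],
       [-0.98755428, -0.01082386, -0.15690566,  0.49519628],
       [ 0.15702877, -0.0116529 , -0.98752528,  0.85533773],
       [ 0.        ,  0.        ,
[... 191 characters left out ...]
 ]]), 'camera_from_world': array([[ 0.47878415,  0.8778614 ,  0.01118458, -0.21080545],
       [ 0.75359917, -0.40440937, -0.51820975, -0.33886003],
       [-0.45039319,  0.25653931, -0.85518043,  1.21889294],
       [ 0.        ,  0.        ,  0.        ,  1.        ]])}
{'K': array([[279.69236828,   0.        , 253.33823867],
       [  0.        , 279.69236828, 190.88051001],
       [  0.        ,   0.        ,   1.        ]]), 'camera_from_world': array([[-0.31058743,  0.95054427,  0.00101695,  0.62507439],
       [ 0.90663568,  0.29591868,  0.30073887, -0.03666368],
       [ 0.28556468,  0.09432772, -0.95370598,  0.39163737],
       [ 0.        ,  0.        ,  0.        ,  1.        ]])}
```

View pics/top0.png

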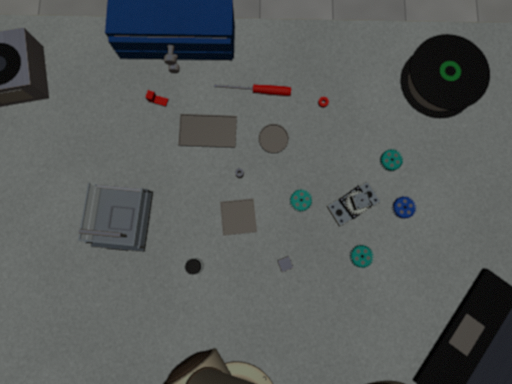

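View pics/scene0.png

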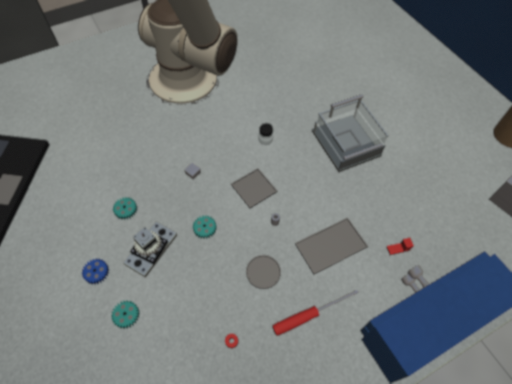

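The top view shows the pile at about (353,203), the stand at (120,218), the long tray at (208,130), the dish at (273,138) and the square tray at (238,216). Three turquoise gears at (391,160), (301,200) and (361,257) and a blue one at (404,207) are distractors. The white gear is the one inside the pile. I'll confirm that in an enlarged crop.

```bash
cat > h.py <<'E'
import numpy as np, cv2
from plant import arm, optics
from scipy.spatial.transform import Rotation as R
def ray(c,uv,z):
    T=c["camera_from_world"];Rm=T[:3,:3];o=-Rm.T@T[:3,3]
    d=Rm.T@np.linalg.inv(c["K"])@np.array([uv[0],uv[1],1.0])
    return o+d*(z-o[2])/d[2]
def proj(c,p):
    q=c["camera_from_world"]@np.append(p,1); q=c["K"]@q[:3]; return q[:2]/q[2]
def crop(im,x0,y0,w,h,W,H):
    return cv2.resize(np.clip(im[y0:y0+h,x0:x0+w].astype(float)*1.5,0,255).astype(np.uint8),(W,H),interpolation=cv2.INTER_CUBIC)
E
python3 - <<'E'
from h import *
t=cv2.imread("pics/top0.png");s=cv2.imread("pics/scene0.png")
a=np.hstack([crop(t,320,175,64,48,400,300),crop(t,70,173,100,75,400,300)])
b=np.hstack([crop(s,112,212,80,60,400,300),crop(s,300,90,100,75,400,300)])
cv2.imwrite("pics/c1.png",np.vstack([a,b]))
c=optics.get_calibration("top")
# trays by mask: darker brownish-grey
def pts(n,box,z):
    x0,y0,w,h=box; im=t[y0:y0+h,x0:x0+w].astype(int)
    bg=np.median(im.reshape(-1,3)[np.r_[0:w]],axis=0)
    m=((bg-im).sum(2)>45).astype(np.uint8); m=cv2.morphologyEx(m,cv2.MORPH_OPEN,np.ones((3,3)))
    k=max(cv2.findContours(m,0,1)[0],key=cv2.contourArea)
    r=cv2.minAreaRect(k); bx=cv2.boxPoints(r)+[x0,y0]
    P=np.array([ray(c,q,z)[:2] for q in bx]); 
    M=cv2.moments(k); ct=ray(c,(M['m10']/M['m00']+x0,M['m01']/M['m00']+y0),z)
    e=P[1]-P[0];f=P[2]-P[1]
    print(n,P.mean(0).round(4),ct.round(4),np.linalg.norm(e).round(4),np.linalg.norm(f).round(4),np.degrees(np.arctan2(e[1],e[0])).round(1),np.degrees(np.arctan2(f[1],f[0])).round(1))
pts("long",(172,108,72,46),.007);pts("dish",(254,120,40,38),.007);pts("sq",(214,193,50,48),.007)
print(t[120:160,208].tolist()[::6],t[170,208])
E
```

```text
long [0.6566 0.0833] [0.6561 0.0833 0.007 ] 0.0871 0.1482 0.6 -91.3
dish [ 0.6375 -0.0852] [ 0.638  -0.0853  0.007 ] 0.0771 0.0767 -89.2 179.8
sq [0.437  0.0007] [0.4369 0.0009 0.007 ] 0.0839 0.0842 -83.6 -173.7
[[71, 77, 81], [71, 77, 81], [72, 77, 81], [72, 78, 82], [71, 75, 79], [103, 105, 102], [103, 107, 102]] [103 105 101]
```

View pics/c1.png

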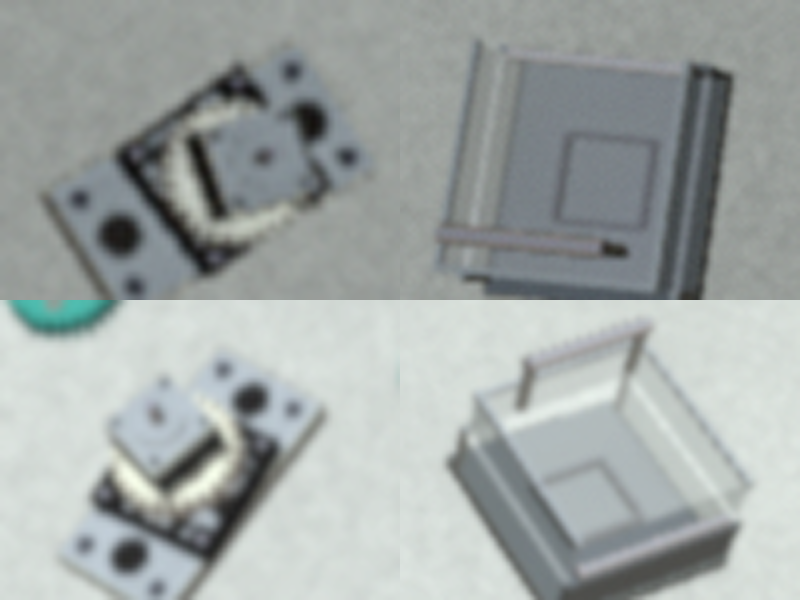

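The lower-left crop confirms the white gear lies under the motor, on the black fan, so it is the one meant. The right-hand crops show the stand's socket with corners near (112,206) and (132,230) in the top view, and the guard bar running from (80,232) to (125,235).

Run:
```python
from h import *
c=optics.get_calibration("top");s=optics.get_calibration("scene")
P=np.array([ray(c,q,.018)[:2] for q in [(111.75,206.25),(134.25,206.75),(132,230),(109.25,228.5)]])
print("socket",P.mean(0),[np.linalg.norm(P[i]-P[i-1]).round(4) for i in range(4)],[np.degrees(np.arctan2(*(P[i]-P[i-1])[::-1])).round(1) for i in range(4)])
def tri(a,b):
    A=c["K"]@c["camera_from_world"][:3];B=s["K"]@s["camera_from_world"][:3]
    X=cv2.triangulatePoints(A,B,np.array(a,float),np.array(b,float))[:,0];X=X[:3]/X[3]
    return X.round(4),(proj(c,X)-a).round(1),(proj(s,X)-b).round(1)
print(tri((80.5,231.7),(362,96.5)),tri((125,235),(331,105.5)),tri((121,234.5),(331,105.5)))
t=cv2.imread("pics/top0.png");S=cv2.imread("pics/scene0.png")
a=np.hstack([crop(t,76,180,84,84,800,800)[:600], ])
b=crop(S,305,90,90,67,800,600)
cv2.imwrite("pics/c2.png",cv2.resize(np.vstack([a]),(800,600)));
# motor top (z .077 above table: 16+15+14+30=75mm)
M=[(196,137),(292,112),(315,177),(222,212)]
Q=np.array([ray(c,(320+x/6.25,175+y/6.25),.075)[:2] for x,y in M]);print("motor",Q.mean(0),[np.linalg.norm(Q[i]-Q[i-1]).round(4) for i in range(4)])
```

```text
socket [0.42993528 0.28155279] [np.float64(0.0541), np.float64(0.0546), np.float64(0.0565), np.float64(0.055)] [np.float64(-2.3), np.float64(-90.7), np.float64(178.0), np.float64(86.8)]
(array([0.392 , 0.3343, 0.1168]), array([-0.7, -0.4]), array([-0.6,  0.2])) (array([0.3869, 0.2383, 0.127 ]), array([-2.1, -1.1]), array([-1.7,  0.4])) (array([0.386 , 0.2437, 0.1245]), array([-0.3, -0.1]), array([-0.2,  0.1]))
motor [ 0.47071673 -0.2854882 ] [np.float64(0.0291), np.float64(0.0373), np.float64(0.0254), np.float64(0.0373)]
```

View pics/c2.png

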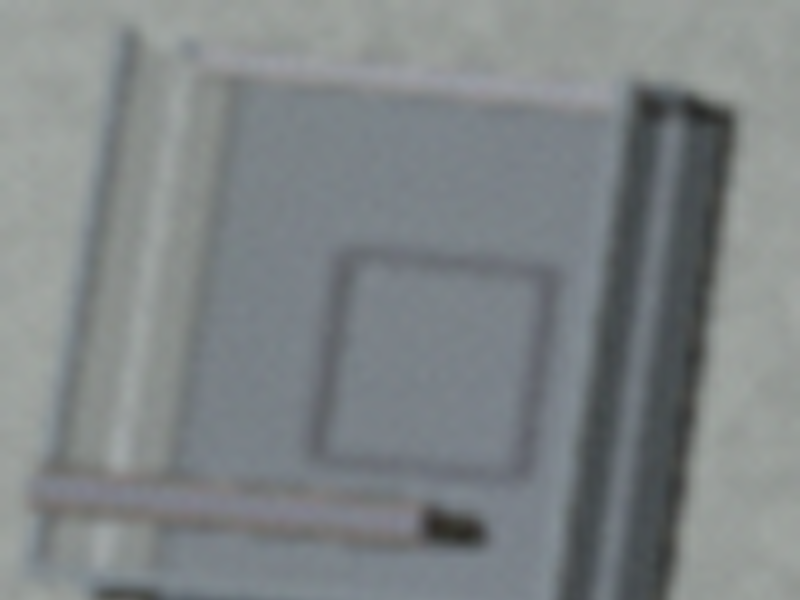

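Refined view: the bar's visible ends are at about (79.4,231.5) and (120.6,235.1), and the black part at its right end is a post. The bar height is about 0.121, so the guard is practically shut. I'll write a move helper and pass over the pile on the way to look at it with the wrist camera.

```bash
cat >> h.py <<'E'
def plan(x,y,z,phi=None):
    """shift/turn in tool axes to TCP (x,y,z), tool down, closing line (tool y) at world angle phi deg (mod 180)"""
    s=arm.sense(); Rt=R.from_rotvec(s["eef_rot"]); M=Rt.as_matrix()
    d=M.T@(np.array([x,y,z])-s["tool_pos"])
    cur=np.degrees(np.arctan2(M[1,1],M[0,1])); phi=cur if phi is None else phi
    out=[]
    for k in (0,180):
        b=np.radians(phi+k); ty=np.array([np.cos(b),np.sin(b),0]); tz=np.array([0,0,-1.]); tx=np.cross(ty,tz)
        rv=(Rt.inv()*R.from_matrix(np.c_[tx,ty,tz])).as_rotvec(degrees=True); out.append(rv)
    print("t%.1f tcp"%s["time_s"],s["tool_pos"].round(4),"close",cur.round(1),"j1,j6",s["joints"][[0,5]].round(2),"F",s["wrist_force"].round(1),"open mm",(s["opening"]*87).round(1),"grip",np.round(s["grip_force"],1))
    print("  d",d.round(4),"turn",[o.round(1).tolist() for o in out])
E
python3 - <<'E'
from h import *
plan(.42,-.285,.27,90)
T=optics.get_calibration("wrist")["camera_from_world"];s=arm.sense()
M=R.from_rotvec(s["eef_rot"]).as_matrix()
print("cam in tool",M.T@(-T[:3,:3].T@T[:3,3]-s["tool_pos"]),"axes cam z in tool",M.T@T[2,:3], M.T@T[0,:3])
E
```

```text
Traceback (most recent call last):
  File "h.py", line 21, in plan
    print("t%.1f tcp"%s["time_s"],s["tool_pos"].round(4),"close",cur.round(1),"j1,j6",s["joints"][[0,5]].round(2),"F",s["wrist_force"].round(1),"open mm",(s["opening"]*87).round(1),"grip",np.round(s["grip_force"],1))
                                                                                                                                                          ^^^^^^^^^^^^^^^^^^^^^^^
AttributeError: 'float' object has no attribute 'round'
```

```bash
sed -i 's/(s\["opening"\]\*87).round(1)/np.round(s["opening"]*87,1)/' h.py
python3 - <<'E'
from h import *
plan(.42,-.285,.27,90)
T=optics.get_calibration("wrist")["camera_from_world"];s=arm.sense()
M=R.from_rotvec(s["eef_rot"]).as_matrix()
print("cam in tool",M.T@(-T[:3,:3].T@T[:3,3]-s["tool_pos"]),"axes cam z in tool",M.T@T[2,:3], M.T@T[0,:3])
E
```

```text
t0.1 tcp [ 0.194  -0.5935  0.2046] close 108.1 j1,j6 [-1.   -0.26] F [-0.8 -0.3  0.8] open mm 87.1 grip 0.0
  d [-0.3106  0.2233 -0.065 ] turn [[0.1, -0.0, 18.1], [0.0, 0.2, -161.9]]
cam in tool [ 0.08283963 -0.00070192 -0.1793212 ] axes cam z in tool [-3.00783108e-01 -8.24169591e-04  9.53692216e-01] [2.30833571e-04 9.99999534e-01 9.36989976e-04]
```

```bash
python3 -m jog '[{"dx":-0.06,"dy":0.045,"dz":-0.013,"az":6},{"dx":-0.12,"dy":0.09,"dz":-0.026,"az":12},{"dx":-0.18,"dy":0.13,"dz":-0.04,"az":18},{"dx":-0.20,"dy":0.14,"dz":-0.05,"az":18},{"dx":-0.20,"dy":0.14,"dz":-0.06,"az":18}]'
python3 - <<'E'
from h import *
plan(.42,-.285,.27,90)
E
```

```text
t0.1 tcp [ 0.194  -0.5935  0.2046] close 108.1 j1,j6 [-1.   -0.26] F [-0.8 -0.3  0.8] open mm 87.1 grip 0.0
  d [-0.3106  0.2233 -0.065 ] turn [[0.1, -0.0, 18.1], [0.0, 0.2, -161.9]]schema error: expected keys ax, ay, az, dx, dy, dz, jaw
```

```bash
python3 -m jog '[{"ax":0,"ay":0,"az":18,"dx":-0.2,"dy":0.14,"dz":-0.06,"jaw":-1},{"ax":0,"ay":0,"az":18,"dx":-0.2,"dy":0.14,"dz":-0.06,"jaw":-1},{"ax":0,"ay":0,"az":18,"dx":-0.2,"dy":0.14,"dz":-0.06,"jaw":-1},{"ax":0,"ay":0,"az":18,"dx":-0.2,"dy":0.14,"dz":-0.06,"jaw":-1},{"ax":0,"ay":0,"az":18,"dx":-0.2,"dy":0.14,"dz":-0.06,"jaw":-1}]'
python3 - <<'E'
from h import *
plan(.42,-.285,.27,90)
E
```

```text
time_s: 0.6
tool_pos: [0.3378, -0.4017, 0.2642]
eef_rot: [0.002, -3.141, -0.001]
wrist_force: [1.1, -0.2, 0.5]
opening: 1.001
grip_force: 0.0
t0.6 tcp [ 0.3378 -0.4017  0.2642] close 90.1 j1,j6 [-0.56 -1.01] F [ 1.1 -0.2  0.5] open mm 87.1 grip 0.0
  d [-0.0823  0.1166 -0.0058] turn [[0.0, -0.0, 0.1], [0.0, 0.1, -179.9]]
```

```bash
python3 -m jog '[{"ax":0,"ay":0,"az":0,"dx":-0.08,"dy":0.116,"dz":-0.006,"jaw":-1},{"ax":0,"ay":0,"az":0,"dx":-0.08,"dy":0.116,"dz":-0.006,"jaw":-1},{"ax":0,"ay":0,"az":0,"dx":-0.08,"dy":0.116,"dz":-0.006,"jaw":-1},{"ax":0,"ay":0,"az":0,"dx":-0.08,"dy":0.116,"dz":-0.006,"jaw":-1},{"ax":0,"ay":0,"az":0,"dx":-0.08,"dy":0.116,"dz":-0.006,"jaw":-1}]' >/dev/null
python3 - <<'E'
from h import *
plan(.42,-.285,.27,90)
c=optics.get_calibration("wrist"); im=optics.camera("wrist")
cv2.imwrite("pics/w1.png",im[:,:,::-1]); np.savez("w1.npz",K=c["K"],T=c["camera_from_world"])
p=proj(c,[.475,-.285,.07]); print(p)
x0,y0=(p-[80,60]).astype(int); print(x0,y0)
cv2.imwrite("pics/w1c.png",crop(im[:,:,::-1],x0,y0,160,120,800,600))
E
```

```text
t1.1 tcp [ 0.4172 -0.2866  0.2698] close 90.2 j1,j6 [-0.28 -1.29] F [ 0.4 -0.7  0.1] open mm 87.2 grip 0.0
  d [-0.0028  0.0016 -0.0002] turn [[0.0, -0.0, 0.2], [0.1, 0.0, -179.8]]
[254.8489755 204.6321126]
174 144
```

View pics/w1c.png

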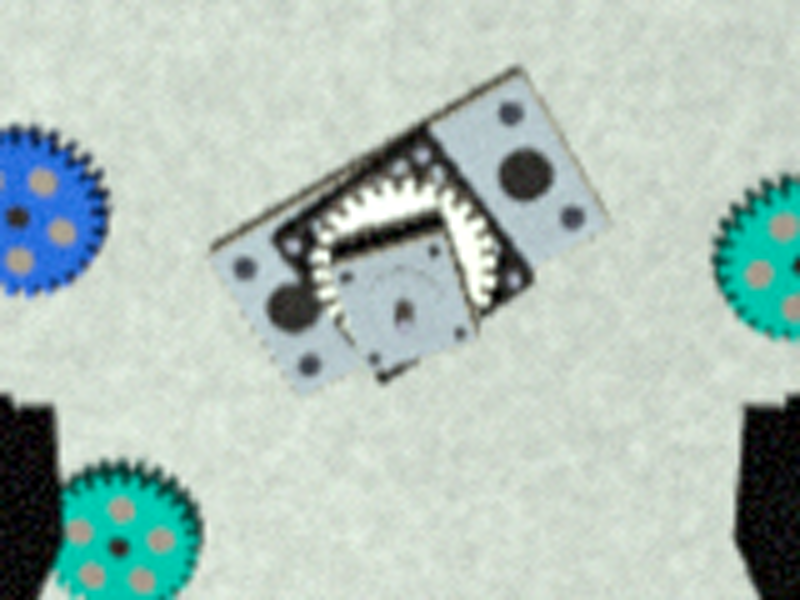

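Wrist crop, with image right as world +y and down as +x: the motor top's four screw holes are at (347,277), (434,251), (460,333) and (374,358) in crop pixels. The white gear and black fan are below it. The carriage corners are at about (522,73), (212,250), (303,392) and (607,215).

Run:
```python
from h import *
f=np.load("w1.npz");c=dict(K=f["K"],camera_from_world=f["T"])
def q(n,pts,z):
    P=np.array([ray(c,(174+x/5,144+y/5),z)[:2] for x,y in pts])
    print(n,P.mean(0).round(4),[(np.linalg.norm(P[i]-P[i-1]).round(4),np.degrees(np.arctan2(*(P[i]-P[i-1])[::-1])).round(1)) for i in range(len(P))])
q("motor holes",[(347,277),(434,251),(460,333),(374,358)],.075)
q("motor corners",[(335,262),(441,238),(479,326),(382,371)],.075)
q("carriage",[(212,250),(522,73),(607,215),(303,392)],.016)
q("fan",[(275,239),(430,127),(531,275)],.031)
plan(.385,.287,.24,-3)
```

```text
motor holes [ 0.4738 -0.2852] [(np.float64(0.0259), np.float64(-162.8)), (np.float64(0.0258), np.float64(107.7)), (np.float64(0.0259), np.float64(17.4)), (np.float64(0.0259), np.float64(-72.4))]
motor corners [ 0.4722 -0.2836] [(np.float64(0.0358), np.float64(-158.2)), (np.float64(0.0307), np.float64(103.6)), (np.float64(0.0287), np.float64(23.1)), (np.float64(0.0311), np.float64(-63.1))]
carriage [ 0.4715 -0.2833] [(np.float64(0.0579), np.float64(-150.1)), (np.float64(0.1153), np.float64(120.6)), (np.float64(0.0546), np.float64(32.0)), (np.float64(0.1174), np.float64(-57.8))]
fan [ 0.46   -0.2824] [(np.float64(0.0816), np.float64(-98.2)), (np.float64(0.0603), np.float64(126.9)), (np.float64(0.0578), np.float64(34.2))]
t1.1 tcp [ 0.4168 -0.2873  0.2698] close 90.1 j1,j6 [-0.28 -1.29] F [-0.4  0.2 -0.1] open mm 86.8 grip 0.0
  d [0.0305 0.5744 0.03  ] turn [[-0.0, -0.1, 93.1], [0.1, -0.0, -86.9]]
```

```bash
python3 -m jog '[{"ax":0,"ay":0,"az":0,"dx":0.015,"dy":0.25,"dz":0,"jaw":-1},{"ax":0,"ay":0,"az":0,"dx":0.015,"dy":0.25,"dz":0,"jaw":-1},{"ax":0,"ay":0,"az":0,"dx":0.015,"dy":0.25,"dz":0,"jaw":-1},{"ax":0,"ay":0,"az":0,"dx":0.015,"dy":0.25,"dz":0,"jaw":-1},{"ax":0,"ay":0,"az":0,"dx":0.015,"dy":0.25,"dz":0,"jaw":-1}]' >/dev/null
python3 -m jog '[{"ax":0,"ay":0,"az":-43,"dx":0.015,"dy":0.25,"dz":0,"jaw":-1},{"ax":0,"ay":0,"az":-43,"dx":0.015,"dy":0.25,"dz":0,"jaw":-1},{"ax":0,"ay":0,"az":-43,"dx":0.015,"dy":0.25,"dz":0,"jaw":-1},{"ax":0,"ay":0,"az":-43,"dx":0.015,"dy":0.25,"dz":0,"jaw":-1},{"ax":0,"ay":0,"az":-43,"dx":0.015,"dy":0.25,"dz":0,"jaw":-1}]' >/dev/null
python3 - <<'E'
from h import *
plan(.385,.24,.26,-3)
E
```

```text
t2.1 tcp [0.3862 0.2123 0.2703] close 133.3 j1,j6 [ 0.87 -1.69] F [ 0.9 -0.7 -0.4] open mm 86.8 grip 0.0
  d [-0.0181  0.021   0.0103] turn [[0.0, 0.0, 136.3], [-0.0, 0.0, -43.7]]
```

```bash
python3 -m jog '[{"ax":0,"ay":0,"az":-43.5,"dx":-0.018,"dy":0.02,"dz":0.01,"jaw":-1},{"ax":0,"ay":0,"az":-43.5,"dx":-0.018,"dy":0.02,"dz":0.01,"jaw":-1},{"ax":0,"ay":0,"az":-43.5,"dx":-0.018,"dy":0.02,"dz":0.01,"jaw":-1},{"ax":0,"ay":0,"az":-43.5,"dx":-0.018,"dy":0.02,"dz":0.01,"jaw":-1},{"ax":0,"ay":0,"az":-43.5,"dx":-0.018,"dy":0.02,"dz":0.01,"jaw":-1}]' >/dev/null
python3 -m jog '[{"ax":0,"ay":0,"az":0,"dx":0,"dy":0,"dz":0,"jaw":-1},{"ax":0,"ay":0,"az":0,"dx":0,"dy":0,"dz":0,"jaw":-1}]' >/dev/null
python3 - <<'E'
from h import *
plan(.385,.287,.16,-3)
c=optics.get_calibration("wrist"); im=optics.camera("wrist")
cv2.imwrite("pics/w2.png",im[:,:,::-1]); np.savez("w2.npz",K=c["K"],T=c["camera_from_world"])
for p in [[.43,.2815,.018],[.389,.287,.1215]]: print(proj(c,p))
cv2.imwrite("pics/w2c.png",crop(im[:,:,::-1],56,60,400,300,800,600))
E
```

```text
t2.9 tcp [0.3862 0.2376 0.2599] close 175.7 j1,j6 [ 0.91 -0.99] F [ 0.9  0.4 -0.7] open mm 86.8 grip 0.0
  d [-0.0492  0.0049  0.0999] turn [[-0.0, -0.0, 178.7], [0.0, -0.0, -1.3]]
[228.11648472 189.89749311]
[254.53068218 216.78523491]
```

View pics/w2c.png

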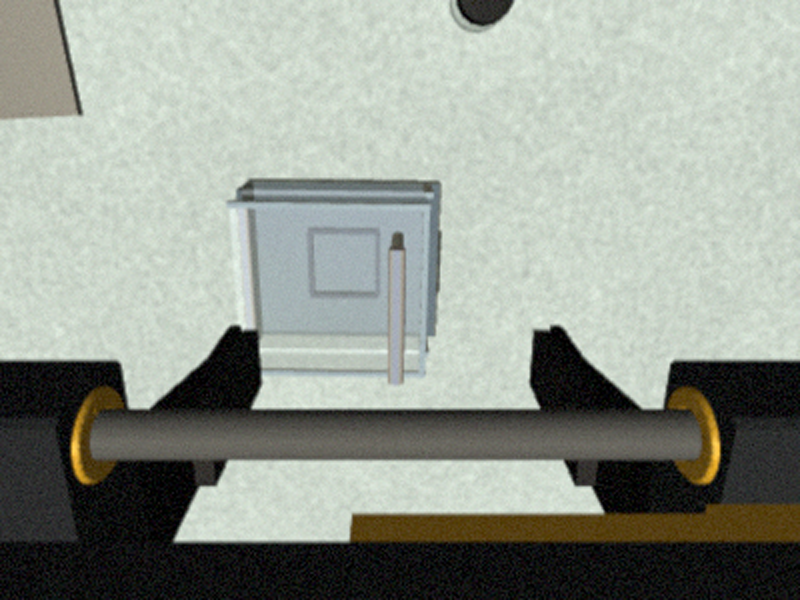

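In the wrist view the bar runs from (397,248) to (396,383) in the crop. The socket's outer corners are at (309,228), (378,229), (379,297) and (310,296).

Run:
```python
from h import *
f=np.load("w2.npz");c=dict(K=f["K"],camera_from_world=f["T"])
def q(n,pts,z):
    P=np.array([ray(c,(56+x/2,60+y/2),z)[:2] for x,y in pts])
    print(n,P.mean(0).round(4),[(np.linalg.norm(P[i]-P[i-1]).round(4),np.degrees(np.arctan2(*(P[i]-P[i-1])[::-1])).round(1)) for i in range(len(P))])
q("bar",[(397,248),(396,383)],.1245)
q("socket",[(308,228),(379,229),(380,297),(310,297)],.018)
```

```text
bar [0.3895 0.2887] [(np.float64(0.0888), np.float64(-94.6)), (np.float64(0.0888), np.float64(85.4))]
socket [0.4303 0.2845] [(np.float64(0.0572), np.float64(-95.3)), (np.float64(0.055), np.float64(174.9)), (np.float64(0.0564), np.float64(86.1)), (np.float64(0.0564), np.float64(-4.2))]
```

```bash
python3 -m jog '[{"ax":0,"ay":0,"az":0,"dx":-0.0505,"dy":0.001,"dz":0.05,"jaw":-1},{"ax":0,"ay":0,"az":0,"dx":-0.0505,"dy":0.001,"dz":0.1,"jaw":-1},{"ax":0,"ay":0,"az":0,"dx":-0.0505,"dy":0.001,"dz":0.149,"jaw":-1},{"ax":0,"ay":0,"az":0,"dx":-0.0505,"dy":0.001,"dz":0.149,"jaw":-1},{"ax":0,"ay":0,"az":0,"dx":-0.0505,"dy":0.001,"dz":0.149,"jaw":-1}]' >/dev/null
python3 -m jog '[{"ax":0,"ay":0,"az":0,"dx":0,"dy":0,"dz":0,"jaw":0.8},{"ax":0,"ay":0,"az":0,"dx":0,"dy":0,"dz":0,"jaw":0.8},{"ax":0,"ay":0,"az":0,"dx":0,"dy":0,"dz":0,"jaw":0.8},{"ax":0,"ay":0,"az":0,"dx":0,"dy":0,"dz":0,"jaw":0.8},{"ax":0,"ay":0,"az":0,"dx":0,"dy":0,"dz":0,"jaw":0.8}]' 8
python3 - <<'E'
from h import *
plan(.389,.288,.1105,-4.5)
E
```

```text
time_s: 3.9
tool_pos: [0.3885, 0.2892, 0.1119]
eef_rot: [-2.142, 2.296, 0.001]
wrist_force: [-0.1, 0.7, -0.7]
opening: 0.628
grip_force: 0.0
t3.9 tcp [0.3885 0.2892 0.1119] close 176.0 j1,j6 [ 0.98 -1.05] F [-0.1  0.7 -0.7] open mm 54.7 grip 0.0
  d [ 0.0012 -0.0006  0.0014] turn [[-0.1, -0.1, -179.5], [-0.0, 0.1, 0.5]]
```

```bash
python3 -m jog '[{"ax":0,"ay":0,"az":0,"dx":0,"dy":0,"dz":0.001,"jaw":1},{"ax":0,"ay":0,"az":0,"dx":0,"dy":0,"dz":0.001,"jaw":1},{"ax":0,"ay":0,"az":0,"dx":0,"dy":0,"dz":0.001,"jaw":1},{"ax":0,"ay":0,"az":0,"dx":0,"dy":0,"dz":0.001,"jaw":1},{"ax":0,"ay":0,"az":0,"dx":0,"dy":0,"dz":0.001,"jaw":1}]' 8 >/dev/null
python3 -m jog '[{"ax":0,"ay":0,"az":0,"dx":0,"dy":0,"dz":0,"jaw":1},{"ax":0,"ay":0,"az":0,"dx":0,"dy":0,"dz":0,"jaw":1},{"ax":0,"ay":0,"az":0,"dx":0,"dy":0,"dz":0,"jaw":1}]' 8
python3 - <<'E'
from h import *
plan(.389,.288,.1105,-4.5)
# arc in tool axes (tool-y ~ -stand x, tool z = down): bar at angle g
for g in np.arange(0,1.61,.1):
    r=np.hypot(.11,.0715);a=np.pi-np.arctan2(.0715,.11)-g
    print(round(g,1),"dy %.3f dz %.3f"%(-(r*np.cos(a)+.11),-(r*np.sin(a)-.0715)))
E
```

```text
time_s: 4.7
tool_pos: [0.3884, 0.289, 0.1102]
eef_rot: [-2.143, 2.297, -0.0]
wrist_force: [0.3, 0.3, 1.2]
opening: 0.012
grip_force: 0.2
t4.7 tcp [0.3884 0.289  0.1102] close 176.0 j1,j6 [ 0.98 -1.05] F [0.3 0.3 1.2] open mm 1.1 grip 0.2
  d [ 0.001  -0.0007 -0.0003] turn [[-0.0, -0.0, -179.5], [-0.0, 0.0, 0.5]]
0.0 dy -0.000 dz -0.000
0.1 dy -0.008 dz -0.011
0.2 dy -0.016 dz -0.020
0.3 dy -0.026 dz -0.029
0.4 dy -0.037 dz -0.037
0.5 dy -0.048 dz -0.044
0.6 dy -0.060 dz -0.050
0.7 dy -0.072 dz -0.054
0.8 dy -0.085 dz -0.057
0.9 dy -0.098 dz -0.059
1.0 dy -0.111 dz -0.060
1.1 dy -0.124 dz -0.059
1.2 dy -0.137 dz -0.057
1.3 dy -0.149 dz -0.054
1.4 dy -0.162 dz -0.049
1.5 dy -0.174 dz -0.043
1.6 dy -0.185 dz -0.036
```

The jaws shut to 1 mm, so the bar isn't between them. I'll look.

Run:
```python
from h import *
im=optics.camera("wrist");t=optics.camera("scene");u=optics.camera("top")
a=np.hstack([crop(im[:,:,::-1],128,96,256,192,400,300),crop(u[:,:,::-1],70,173,100,75,400,300)])
c=optics.get_calibration("scene");g=proj(c,[.389,.288,.12]);print(g)
b=np.hstack([crop(t[:,:,::-1],290,60,120,90,800,600)])
cv2.imwrite("pics/c3.png",np.vstack([a,cv2.resize(b[:,:],(400,300)).repeat(1,0) if 0 else np.hstack([crop(t[:,:,::-1],300,70,100,75,400,300),crop(t[:,:,::-1],325,85,50,37,400,300)])]))
```

```text
[345.9251238  101.38671472]
```

View pics/c3.png

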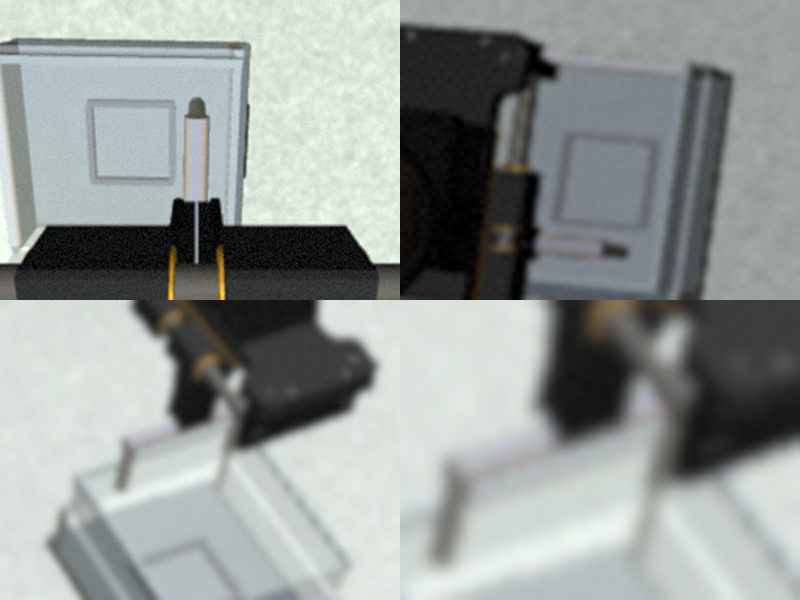

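Run:
```python
from h import *
s=arm.sense();M=R.from_rotvec(s["eef_rot"]).as_matrix();p=s["tool_pos"]
w=optics.get_calibration("wrist");c=optics.get_calibration("scene");t=optics.get_calibration("top")
for z in (.008,0,-.011,-.02,-.03):
    X=p+M@np.array([.0095,0,z]); a=proj(w,X); b=proj(c,X); d=proj(t,X)
    print(z,"wrist crop",((a-[128,96])/.64).round(0),"scene",b.round(1),"crop",((b-[300,70])*4).round(0),"top crop",((d-[70,173])*4).round(0))
for z in (.09,.1,.1215,.14):
    print("bar near end z",z,[((proj(w,[.386,y,z])-[128,96])/.64).round(0).tolist() for y in (.244,.2885,.333)])
```

```text
0.008 wrist crop [197. 180.] scene [341.4 107.2] crop [166. 149.] top crop [152. 243.]
0 wrist crop [197. 186.] scene [342. 105.] crop [168. 140.] top crop [146. 243.]
-0.011 wrist crop [197. 197.] scene [342.9 101.9] crop [172. 128.] top crop [138. 242.]
-0.02 wrist crop [197. 206.] scene [343.6  99.3] crop [175. 117.] top crop [131. 241.]
-0.03 wrist crop [197. 217.] scene [344.5  96.4] crop [178. 106.] top crop [123. 240.]
bar near end z 0.09 [[195.0, 98.0], [202.0, 187.0], [207.0, 266.0]]
bar near end z 0.1 [[195.0, 103.0], [202.0, 196.0], [208.0, 277.0]]
bar near end z 0.1215 [[195.0, 114.0], [202.0, 216.0], [209.0, 305.0]]
bar near end z 0.14 [[195.0, 125.0], [203.0, 238.0], [210.0, 333.0]]
```

```bash
python3 -m jog '[{"ax":0,"ay":0,"az":0,"dx":0,"dy":0,"dz":0.001,"jaw":1},{"ax":0,"ay":0,"az":0,"dx":0,"dy":0,"dz":0.001,"jaw":1}]' | egrep 'pos|force'
python3 -m jog '[{"ax":0,"ay":0,"az":0,"dx":0,"dy":0,"dz":0.001,"jaw":1},{"ax":0,"ay":0,"az":0,"dx":0,"dy":0,"dz":0.001,"jaw":1}]' | egrep 'pos|force'
python3 -m jog '[{"ax":0,"ay":0,"az":0,"dx":0,"dy":0,"dz":0.001,"jaw":1},{"ax":0,"ay":0,"az":0,"dx":0,"dy":0,"dz":0.001,"jaw":1}]' | egrep 'pos|force'
```

```text
tool_pos: [0.3883, 0.2891, 0.1097]
wrist_force: [-1.6, -0.7, 3.9]
grip_force: 2.3
tool_pos: [0.3884, 0.2891, 0.1096]
wrist_force: [-3.8, -0.9, 10.1]
grip_force: 5.1
tool_pos: [0.3884, 0.2891, 0.1094]
wrist_force: [-5.1, -2.4, 15.4]
grip_force: 7.7
```

Contact: the closed fingertips rest on the bar's top with the TCP at z=0.1098. So the real tips are about 17 mm behind the TCP along the tool, which the images confirm. I'll back up, open, go lower and grip again.

```bash
python3 -m jog '[{"ax":0,"ay":0,"az":0,"dx":0,"dy":0,"dz":-0.01,"jaw":0.3},{"ax":0,"ay":0,"az":0,"dx":0,"dy":0,"dz":-0.01,"jaw":0.3},{"ax":0,"ay":0,"az":0,"dx":0,"dy":0,"dz":-0.01,"jaw":0.3},{"ax":0,"ay":0,"az":0,"dx":0,"dy":0,"dz":-0.01,"jaw":0.3},{"ax":0,"ay":0,"az":0,"dx":0,"dy":0,"dz":-0.01,"jaw":0.3}]' | egrep 'pos|force|open'
python3 -m jog '[{"ax":0,"ay":0,"az":0,"dx":0,"dy":0,"dz":0.024,"jaw":0.3},{"ax":0,"ay":0,"az":0,"dx":0,"dy":0,"dz":0.024,"jaw":0.3},{"ax":0,"ay":0,"az":0,"dx":0,"dy":0,"dz":0.024,"jaw":0.3}]' | egrep 'pos|force|open'
python3 -m jog '[{"ax":0,"ay":0,"az":0,"dx":0,"dy":0,"dz":0,"jaw":1},{"ax":0,"ay":0,"az":0,"dx":0,"dy":0,"dz":0,"jaw":1},{"ax":0,"ay":0,"az":0,"dx":0,"dy":0,"dz":0,"jaw":1},{"ax":0,"ay":0,"az":0,"dx":0,"dy":0,"dz":0,"jaw":1},{"ax":0,"ay":0,"az":0,"dx":0,"dy":0,"dz":0,"jaw":1}]' 8 | egrep 'pos|force|open'
```

```text
tool_pos: [0.3881, 0.2887, 0.1165]
wrist_force: [-0.2, 0.2, -1.2]
opening: 0.322
grip_force: 0.0
tool_pos: [0.3882, 0.2886, 0.0928]
wrist_force: [-0.8, 0.2, -0.2]
opening: 0.347
grip_force: 0.0
tool_pos: [0.3888, 0.2892, 0.0936]
wrist_force: [2.4, -0.6, 1.6]
opening: 0.11
grip_force: 8.0
```

Gripped, at 9.6 mm, which is the bar's diameter. Now I'll swing the guard up in an arc.

```bash
python3 -m jog '[{"ax":0,"ay":0,"az":0,"dx":0,"dy":-0.008,"dz":-0.011,"jaw":1},{"ax":0,"ay":0,"az":0,"dx":0,"dy":-0.016,"dz":-0.020,"jaw":1},{"ax":0,"ay":0,"az":0,"dx":0,"dy":-0.026,"dz":-0.029,"jaw":1},{"ax":0,"ay":0,"az":0,"dx":0,"dy":-0.037,"dz":-0.037,"jaw":1},{"ax":0,"ay":0,"az":0,"dx":0,"dy":-0.048,"dz":-0.044,"jaw":1}]' 12 | egrep 'pos|force|open'
python3 -m jog '[{"ax":0,"ay":0,"az":0,"dx":0,"dy":-0.012,"dz":-0.006,"jaw":1},{"ax":0,"ay":0,"az":0,"dx":0,"dy":-0.024,"dz":-0.010,"jaw":1}]' | egrep 'pos|force|open'
```

```text
tool_pos: [0.4353, 0.285, 0.1382]
wrist_force: [-5.8, -0.8, 3.2]
opening: 0.112
grip_force: 12.0
tool_pos: [0.4599, 0.2829, 0.1483]
wrist_force: [-3.1, -1.9, 4.1]
opening: 0.107
grip_force: 12.0
```

```bash
python3 -m jog '[{"ax":0,"ay":0,"az":0,"dx":0,"dy":-0.013,"dz":-0.003,"jaw":1},{"ax":0,"ay":0,"az":0,"dx":0,"dy":-0.026,"dz":-0.005,"jaw":1},{"ax":0,"ay":0,"az":0,"dx":0,"dy":-0.039,"dz":-0.006,"jaw":1},{"ax":0,"ay":0,"az":0,"dx":0,"dy":-0.052,"dz":-0.005,"jaw":1},{"ax":0,"ay":0,"az":0,"dx":0,"dy":-0.065,"dz":-0.003,"jaw":1}]' | egrep 'pos|force|open'
python3 -m jog '[{"ax":0,"ay":0,"az":0,"dx":0,"dy":-0.012,"dz":0.003,"jaw":1},{"ax":0,"ay":0,"az":0,"dx":0,"dy":-0.025,"dz":0.008,"jaw":1},{"ax":0,"ay":0,"az":0,"dx":0,"dy":-0.037,"dz":0.014,"jaw":1}]' | egrep 'pos|force|open'
python3 -m jog '[{"ax":0,"ay":0,"az":0,"dx":0,"dy":-0.006,"dz":0.004,"jaw":1},{"ax":0,"ay":0,"az":0,"dx":0,"dy":-0.011,"dz":0.007,"jaw":1}]' | egrep 'pos|force|open'
```

```text
tool_pos: [0.5257, 0.278, 0.1496]
wrist_force: [-2.0, -3.8, 1.9]
opening: 0.104
grip_force: 12.0
tool_pos: [0.5628, 0.2757, 0.1352]
wrist_force: [-1.3, -4.4, 1.8]
opening: 0.107
grip_force: 12.0
tool_pos: [0.5733, 0.2748, 0.1281]
wrist_force: [-14.7, -0.5, 15.1]
opening: 0.108
grip_force: 11.9
```

The guard is at its stop: force rose there and the travel matches 1.6 rad. I'll release with a small opening, retract, and head back to the pile.

```bash
python3 -m jog '[{"ax":0,"ay":0,"az":0,"dx":0,"dy":0.001,"dz":0,"jaw":0.4},{"ax":0,"ay":0,"az":0,"dx":0,"dy":0.001,"dz":0,"jaw":0.4},{"ax":0,"ay":0,"az":0,"dx":0,"dy":0.001,"dz":0,"jaw":0.4},{"ax":0,"ay":0,"az":0,"dx":0,"dy":0.001,"dz":0,"jaw":0.4}]' | egrep 'pos|force|open'
python3 -m jog '[{"ax":0,"ay":0,"az":0,"dx":0,"dy":0,"dz":-0.03,"jaw":0.4},{"ax":0,"ay":0,"az":0,"dx":0,"dy":0,"dz":-0.07,"jaw":0.4},{"ax":0,"ay":0,"az":0,"dx":0,"dy":0,"dz":-0.12,"jaw":0.4},{"ax":0,"ay":0,"az":0,"dx":0,"dy":0,"dz":-0.12,"jaw":0.4}]' | egrep 'pos|force|open'
python3 -m jog '[{"ax":0,"ay":0,"az":0,"dx":0.25,"dy":0.03,"dz":0,"jaw":1},{"ax":0,"ay":0,"az":0,"dx":0.25,"dy":0.03,"dz":0,"jaw":1},{"ax":0,"ay":0,"az":0,"dx":0.25,"dy":0.03,"dz":0,"jaw":1},{"ax":0,"ay":0,"az":0,"dx":0.25,"dy":0.03,"dz":0,"jaw":1},{"ax":0,"ay":0,"az":0,"dx":0.25,"dy":0.03,"dz":0,"jaw":1}]' >/dev/null
python3 -m jog '[{"ax":0,"ay":0,"az":43,"dx":0.2,"dy":0.05,"dz":0.05,"jaw":1},{"ax":0,"ay":0,"az":43,"dx":0.2,"dy":0.05,"dz":0.05,"jaw":1},{"ax":0,"ay":0,"az":43,"dx":0.2,"dy":0.05,"dz":0.05,"jaw":1},{"ax":0,"ay":0,"az":43,"dx":0.2,"dy":0.05,"dz":0.05,"jaw":1},{"ax":0,"ay":0,"az":43,"dx":0.2,"dy":0.05,"dz":0.05,"jaw":1}]' >/dev/null
python3 - <<'E'
from h import *
plan(.46,-.19,.08,107.5)
E
```

```text
tool_pos: [0.5722, 0.2769, 0.1293]
wrist_force: [-0.2, 0.1, 0.2]
opening: 0.288
grip_force: 0.0
tool_pos: [0.5757, 0.2783, 0.2584]
wrist_force: [-0.3, -0.5, 0.3]
opening: 0.3
grip_force: 0.0
t10.2 tcp [ 0.459  -0.1682  0.198 ] close 132.5 j1,j6 [-0.02 -0.81] F [-0.   0.6  0.9] open mm 0.7 grip 0.0
  d [ 0.0139 -0.0169  0.118 ] turn [[0.1, -0.1, 25.0], [0.1, 0.1, -155.0]]
```

```bash
python3 -m jog '[{"ax":0,"ay":0,"az":0,"dx":0.04,"dy":0.102,"dz":0,"jaw":1},{"ax":0,"ay":0,"az":0,"dx":0.04,"dy":0.102,"dz":0.05,"jaw":1},{"ax":0,"ay":0,"az":0,"dx":0.04,"dy":0.102,"dz":0.1,"jaw":1},{"ax":0,"ay":0,"az":0,"dx":0.04,"dy":0.102,"dz":0.15,"jaw":1},{"ax":0,"ay":0,"az":0,"dx":0.04,"dy":0.102,"dz":0.18,"jaw":1}]' | egrep pos
python3 -m jog '[{"ax":0,"ay":0,"az":0,"dx":0,"dy":0,"dz":0,"jaw":1},{"ax":0,"ay":0,"az":0,"dx":0,"dy":0,"dz":0,"jaw":1}]' | egrep 'pos|wrist_f'
python3 -m jog '[{"ax":0,"ay":0,"az":0,"dx":0,"dy":0,"dz":0.005,"jaw":1},{"ax":0,"ay":0,"az":0,"dx":0,"dy":0,"dz":0.01,"jaw":1}]' | egrep 'pos|wrist_f'
```

```text
tool_pos: [0.3632, -0.1177, 0.0194]
tool_pos: [0.3631, -0.1182, 0.0199]
wrist_force: [0.2, -0.6, 0.5]
tool_pos: [0.365, -0.118, 0.0117]
wrist_force: [0.1, 0.1, 0.1]
```

```bash
for i in 1 2 3; do :; done
python3 -m jog '[{"ax":0,"ay":0,"az":0,"dx":0,"dy":0,"dz":0.004,"jaw":1},{"ax":0,"ay":0,"az":0,"dx":0,"dy":0,"dz":0.004,"jaw":1}]' | egrep 'pos|wrist_f'
python3 -m jog '[{"ax":0,"ay":0,"az":0,"dx":0,"dy":0,"dz":0.003,"jaw":1},{"ax":0,"ay":0,"az":0,"dx":0,"dy":0,"dz":0.003,"jaw":1}]' | egrep 'pos|wrist_f'
```

```text
tool_pos: [0.3627, -0.1182, 0.006]
wrist_force: [0.5, -0.1, 0.8]
tool_pos: [0.3624, -0.1182, 0.0025]
wrist_force: [-1.0, -0.2, -0.8]
```

```bash
python3 -m jog '[{"ax":0,"ay":0,"az":0,"dx":0,"dy":0,"dz":0.006,"jaw":1},{"ax":0,"ay":0,"az":0,"dx":0,"dy":0,"dz":0.010,"jaw":1},{"ax":0,"ay":0,"az":0,"dx":0,"dy":0,"dz":0.010,"jaw":1}]' | egrep 'pos|wrist_f'
python3 -m jog '[{"ax":0,"ay":0,"az":0,"dx":0,"dy":0,"dz":0.002,"jaw":1},{"ax":0,"ay":0,"az":0,"dx":0,"dy":0,"dz":0.002,"jaw":1}]' | egrep 'pos|wrist_f'
python3 -m jog '[{"ax":0,"ay":0,"az":0,"dx":0,"dy":0,"dz":0.002,"jaw":1},{"ax":0,"ay":0,"az":0,"dx":0,"dy":0,"dz":0.002,"jaw":1}]' | egrep 'pos|wrist_f'
```

```text
tool_pos: [0.3618, -0.1182, -0.0082]
wrist_force: [-0.4, 0.5, 0.7]
tool_pos: [0.3623, -0.1182, -0.0097]
wrist_force: [0.2, -0.5, -0.4]
tool_pos: [0.3623, -0.1182, -0.0117]
wrist_force: [-0.2, 0.2, 0.0]
```

```bash
python3 -m jog '[{"ax":0,"ay":0,"az":0,"dx":0,"dy":0,"dz":0.002,"jaw":1},{"ax":0,"ay":0,"az":0,"dx":0,"dy":0,"dz":0.002,"jaw":1}]' | egrep 'pos|wrist_f'
python3 -m jog '[{"ax":0,"ay":0,"az":0,"dx":0,"dy":0,"dz":0.001,"jaw":1},{"ax":0,"ay":0,"az":0,"dx":0,"dy":0,"dz":0.001,"jaw":1}]' | egrep 'pos|wrist_f'
python3 -m jog '[{"ax":0,"ay":0,"az":0,"dx":0,"dy":0,"dz":0.001,"jaw":1},{"ax":0,"ay":0,"az":0,"dx":0,"dy":0,"dz":0.001,"jaw":1}]' | egrep 'pos|wrist_f'
python3 -m jog '[{"ax":0,"ay":0,"az":0,"dx":0,"dy":0,"dz":0.001,"jaw":1},{"ax":0,"ay":0,"az":0,"dx":0,"dy":0,"dz":0.001,"jaw":1}]' | egrep 'pos|wrist_f'
```

```text
tool_pos: [0.3623, -0.1182, -0.0137]
wrist_force: [-0.4, -0.4, 0.8]
tool_pos: [0.3623, -0.1182, -0.0146]
wrist_force: [-0.3, -0.2, -0.1]
tool_pos: [0.3623, -0.1182, -0.0156]
wrist_force: [0.4, 0.1, -0.5]
tool_pos: [0.3625, -0.1182, -0.0165]
wrist_force: [0.1, -0.1, -0.2]
```

```bash
python3 -m jog '[{"ax":0,"ay":0,"az":0,"dx":0,"dy":0,"dz":0.001,"jaw":1},{"ax":0,"ay":0,"az":0,"dx":0,"dy":0,"dz":0.001,"jaw":1}]' | egrep 'pos|wrist_f'
python3 -m jog '[{"ax":0,"ay":0,"az":0,"dx":0,"dy":0,"dz":0.001,"jaw":1},{"ax":0,"ay":0,"az":0,"dx":0,"dy":0,"dz":0.001,"jaw":1}]' | egrep 'pos|wrist_f'
python3 -m jog '[{"ax":0,"ay":0,"az":0,"dx":0,"dy":0,"dz":0.001,"jaw":1},{"ax":0,"ay":0,"az":0,"dx":0,"dy":0,"dz":0.001,"jaw":1}]' | egrep 'pos|wrist_f'
python3 -m jog '[{"ax":0,"ay":0,"az":0,"dx":0,"dy":0,"dz":0.001,"jaw":1},{"ax":0,"ay":0,"az":0,"dx":0,"dy":0,"dz":0.001,"jaw":1}]' | egrep 'pos|wrist_f'
```

```text
tool_pos: [0.3625, -0.1182, -0.0166]
wrist_force: [-3.0, 0.9, 14.0]
tool_pos: [0.3625, -0.1182, -0.0168]
wrist_force: [-5.7, 3.5, 27.7]
tool_pos: [0.3626, -0.1182, -0.0168]
wrist_force: [-8.9, 4.7, 42.7]
tool_pos: [0.3626, -0.1182, -0.0169]
wrist_force: [-12.0, 7.3, 56.2]
```

The tips touch the table at TCP z = -0.0166, so tip z = TCP z + 0.0166. I'll back up, open and cross-check the motor's position with the top camera.

```bash
python3 -m jog '[{"ax":0,"ay":0,"az":0,"dx":0,"dy":0,"dz":-0.01,"jaw":-1},{"ax":0,"ay":0,"az":0,"dx":0,"dy":0,"dz":-0.05,"jaw":-1},{"ax":0,"ay":0,"az":0,"dx":0,"dy":0,"dz":-0.1,"jaw":-1},{"ax":0,"ay":0,"az":0,"dx":0,"dy":0,"dz":-0.15,"jaw":-1},{"ax":0,"ay":0,"az":0,"dx":0,"dy":0,"dz":-0.18,"jaw":-1}]' | egrep 'pos|force|open'
python3 - <<'E'
from h import *
c=optics.get_calibration("top");s=optics.get_calibration("scene")
print("shaft top-cam",ray(c,(320+263/6.25,175+157/6.25),.084))
print("scene shaft",ray(s,(112+156/5,212+(414-300)/5),.084))
f=np.load("w1.npz");w=dict(K=f["K"],camera_from_world=f["T"])
print("wrist shaft",ray(w,(174+404/5,144+312/5),.084))
P=np.array([ray(s,(112+x/5,212+(y-300)/5),.075) for x,y in [(107,425),(157,372),(222,425),(165,485)]]);print("scene motor top",P.mean(0))
plan(.4735,-.285,.16,107.5)
E
```

```text
tool_pos: [0.3636, -0.1182, 0.1633]
wrist_force: [0.5, 0.3, -0.5]
opening: 0.373
grip_force: 0.0
shaft top-cam [ 0.47040173 -0.28537303  0.084     ]
scene shaft [ 0.47511716 -0.28462442  0.084     ]
wrist shaft [ 0.47244618 -0.28514908  0.084     ]
scene motor top [ 0.47695682 -0.28439046  0.075     ]
t14.3 tcp [ 0.3636 -0.1182  0.1633] close 133.1 j1,j6 [ 0.12 -0.94] F [ 0.5  0.3 -0.5] open mm 32.5 grip 0.0
  d [ 0.0338 -0.1968  0.004 ] turn [[-0.2, 0.3, 25.6], [-0.4, -0.2, -154.4]]
```

```bash
python3 -m jog '[{"ax":0,"ay":0,"az":25.6,"dx":0.034,"dy":-0.197,"dz":0,"jaw":-1},{"ax":0,"ay":0,"az":25.6,"dx":0.034,"dy":-0.197,"dz":0,"jaw":-1},{"ax":0,"ay":0,"az":25.6,"dx":0.034,"dy":-0.197,"dz":0,"jaw":-1},{"ax":0,"ay":0,"az":25.6,"dx":0.034,"dy":-0.197,"dz":0,"jaw":-1},{"ax":0,"ay":0,"az":25.6,"dx":0.034,"dy":-0.197,"dz":0,"jaw":-1}]' >/dev/null
python3 -m jog '[{"ax":0,"ay":0,"az":0,"dx":0,"dy":0,"dz":0,"jaw":-1},{"ax":0,"ay":0,"az":0,"dx":0,"dy":0,"dz":0,"jaw":-1}]' >/dev/null
python3 - <<'E'
from h import *
plan(.473,-.285,.0384,107.5)
E
```

```text
t15.1 tcp [ 0.4712 -0.2847  0.1591] close 107.5 j1,j6 [-0.25 -1.02] F [-0.   0.4 -0.3] open mm 84.3 grip 0.0
  d [-0.0018 -0.001   0.1207] turn [[0.1, -0.1, -0.0], [-0.1, -0.1, 180.0]]
```

```bash
python3 -m jog '[{"ax":0,"ay":0,"az":0,"dx":-0.002,"dy":-0.001,"dz":0.04,"jaw":-1},{"ax":0,"ay":0,"az":0,"dx":-0.002,"dy":-0.001,"dz":0.08,"jaw":-1},{"ax":0,"ay":0,"az":0,"dx":-0.002,"dy":-0.001,"dz":0.11,"jaw":-1},{"ax":0,"ay":0,"az":0,"dx":-0.002,"dy":-0.001,"dz":0.1205,"jaw":-1},{"ax":0,"ay":0,"az":0,"dx":-0.002,"dy":-0.001,"dz":0.1205,"jaw":-1}]' | egrep 'pos|force|open'
python3 -m jog '[{"ax":0,"ay":0,"az":0,"dx":0,"dy":0,"dz":0,"jaw":1},{"ax":0,"ay":0,"az":0,"dx":0,"dy":0,"dz":0,"jaw":1},{"ax":0,"ay":0,"az":0,"dx":0,"dy":0,"dz":0,"jaw":1},{"ax":0,"ay":0,"az":0,"dx":0,"dy":0,"dz":0,"jaw":1},{"ax":0,"ay":0,"az":0,"dx":0,"dy":0,"dz":0,"jaw":1}]' 20 >/dev/null
python3 -m jog '[{"ax":0,"ay":0,"az":0,"dx":0,"dy":0,"dz":0,"jaw":1},{"ax":0,"ay":0,"az":0,"dx":0,"dy":0,"dz":0,"jaw":1},{"ax":0,"ay":0,"az":0,"dx":0,"dy":0,"dz":0,"jaw":1},{"ax":0,"ay":0,"az":0,"dx":0,"dy":0,"dz":0,"jaw":1},{"ax":0,"ay":0,"az":0,"dx":0,"dy":0,"dz":0,"jaw":1}]' 20 | egrep 'pos|force|open'
```

```text
tool_pos: [0.4733, -0.2847, 0.0385]
wrist_force: [0.1, 0.2, 0.3]
opening: 1.004
grip_force: 0.0
tool_pos: [0.4742, -0.2856, 0.0389]
wrist_force: [-0.6, 0.4, -0.3]
opening: 0.403
grip_force: 20.0
```

```bash
python3 -m jog '[{"ax":0,"ay":0,"az":0,"dx":0,"dy":0,"dz":-0.015,"jaw":1},{"ax":0,"ay":0,"az":0,"dx":0,"dy":0,"dz":-0.05,"jaw":1},{"ax":0,"ay":0,"az":0,"dx":0,"dy":0,"dz":-0.09,"jaw":1},{"ax":0,"ay":0,"az":0,"dx":0,"dy":0,"dz":-0.13,"jaw":1},{"ax":0,"ay":0,"az":0,"dx":0,"dy":0,"dz":-0.15,"jaw":1}]' 30 | egrep 'pos|force|open'
python3 -m jog '[{"ax":0,"ay":0,"az":0,"dx":-0.01,"dy":0.04,"dz":0,"jaw":1},{"ax":0,"ay":0,"az":0,"dx":-0.02,"dy":0.08,"dz":0,"jaw":1},{"ax":0,"ay":0,"az":0,"dx":-0.03,"dy":0.13,"dz":0,"jaw":1},{"ax":0,"ay":0,"az":0,"dx":-0.04,"dy":0.175,"dz":0,"jaw":1},{"ax":0,"ay":0,"az":0,"dx":-0.05,"dy":0.22,"dz":0,"jaw":1}]' >/dev/null
python3 -m jog '[{"ax":0,"ay":0,"az":5,"dx":-0.01,"dy":0.045,"dz":0,"jaw":1},{"ax":0,"ay":0,"az":10,"dx":-0.02,"dy":0.09,"dz":0,"jaw":1},{"ax":0,"ay":0,"az":15,"dx":-0.03,"dy":0.135,"dz":0,"jaw":1},{"ax":0,"ay":0,"az":20,"dx":-0.04,"dy":0.18,"dz":0,"jaw":1},{"ax":0,"ay":0,"az":22,"dx":-0.05,"dy":0.21,"dz":0,"jaw":1}]' | egrep 'pos|force|open'
python3 - <<'E'
from h import *
plan(.430,.284,.15,85.5)
E
```

```text
tool_pos: [0.4756, -0.2863, 0.1925]
wrist_force: [0.8, -0.4, -1.5]
opening: 0.394
grip_force: 30.0
tool_pos: [0.4396, 0.1568, 0.1887]
wrist_force: [1.2, -0.9, -1.8]
opening: 0.397
grip_force: 30.0
t18.1 tcp [0.4396 0.1568 0.1887] close 85.4 j1,j6 [ 0.69 -2.34] F [ 1.2 -0.9 -1.8] open mm 34.5 grip 30.0
  d [0.0196 0.126  0.0388] turn [[0.0, -0.0, -0.1], [-0.0, -0.0, 179.9]]
```

```bash
python3 -m jog '[{"ax":0,"ay":0,"az":0,"dx":0.01,"dy":0.04,"dz":0.01,"jaw":1},{"ax":0,"ay":0,"az":0,"dx":0.02,"dy":0.08,"dz":0.03,"jaw":1},{"ax":0,"ay":0,"az":0,"dx":0.02,"dy":0.11,"dz":0.04,"jaw":1},{"ax":0,"ay":0,"az":0,"dx":0.02,"dy":0.126,"dz":0.06,"jaw":1},{"ax":0,"ay":0,"az":0,"dx":0.02,"dy":0.126,"dz":0.1,"jaw":1}]' >/dev/null
python3 -m jog '[{"ax":0,"ay":0,"az":0,"dx":0,"dy":0,"dz":0,"jaw":1},{"ax":0,"ay":0,"az":0,"dx":0,"dy":0,"dz":0,"jaw":1}]' |egrep 'pos|force'
python3 - <<'E'
from h import *
plan(.430,.284,.0069,85.5)
im=optics.camera("wrist")
cv2.imwrite("pics/w3.png",crop(im[:,:,::-1],96,72,320,240,640,480))
E
```

```text
tool_pos: [0.4304, 0.2811, 0.0888]
wrist_force: [0.5, 0.9, -1.3]
grip_force: 30.0
t18.8 tcp [0.4304 0.2811 0.0888] close 85.5 j1,j6 [ 0.89 -2.54] F [ 0.5  0.9 -1.3] open mm 34.4 grip 30.0
  d [0.0006 0.0031 0.0819] turn [[-0.1, -0.1, -0.0], [-0.1, 0.2, 180.0]]
```

View pics/w3.png

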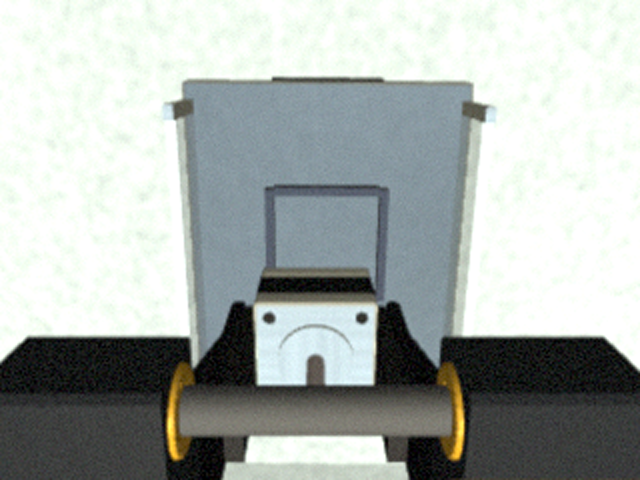

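The wrist view shows the socket's near edge centred about column 326 and the motor at 315. The socket is about 3 mm to +y, agreeing with the planned target y=0.284. I'll correct and lower.

```bash
python3 -m jog '[{"ax":0,"ay":0,"az":0,"dx":0.0005,"dy":0.003,"dz":0.03,"jaw":1},{"ax":0,"ay":0,"az":0,"dx":0.0005,"dy":0.003,"dz":0.055,"jaw":1},{"ax":0,"ay":0,"az":0,"dx":0.0005,"dy":0.003,"dz":0.07,"jaw":1},{"ax":0,"ay":0,"az":0,"dx":0.0005,"dy":0.003,"dz":0.078,"jaw":1},{"ax":0,"ay":0,"az":0,"dx":0.0005,"dy":0.003,"dz":0.08,"jaw":1}]' |egrep 'pos|force'
python3 -m jog '[{"ax":0,"ay":0,"az":0,"dx":0,"dy":0,"dz":0,"jaw":1},{"ax":0,"ay":0,"az":0,"dx":0,"dy":0,"dz":0.002,"jaw":1},{"ax":0,"ay":0,"az":0,"dx":0,"dy":0,"dz":0.002,"jaw":1}]' |egrep 'pos|force'
```

```text
tool_pos: [0.4311, 0.2851, 0.0098]
wrist_force: [0.4, 0.0, -2.6]
grip_force: 30.0
tool_pos: [0.4307, 0.2851, 0.0077]
wrist_force: [0.1, -0.1, -2.4]
grip_force: 30.0
```

```bash
python3 -m jog '[{"ax":0,"ay":0,"az":0,"dx":0,"dy":0,"dz":0.001,"jaw":1},{"ax":0,"ay":0,"az":0,"dx":0,"dy":0,"dz":0.001,"jaw":1}]' |egrep 'pos|force'
python3 -m jog '[{"ax":0,"ay":0,"az":0,"dx":0,"dy":0,"dz":0.001,"jaw":1},{"ax":0,"ay":0,"az":0,"dx":0,"dy":0,"dz":0.001,"jaw":1}]' |egrep 'pos|force'
```

```text
tool_pos: [0.4304, 0.2848, 0.0061]
wrist_force: [-0.2, -0.5, -2.4]
grip_force: 30.0
tool_pos: [0.4305, 0.2848, 0.0059]
wrist_force: [-2.0, -0.3, 4.7]
grip_force: 30.0
```

```bash
python3 -m jog '[{"ax":0,"ay":0,"az":0,"dx":0,"dy":0,"dz":0,"jaw":-0.3},{"ax":0,"ay":0,"az":0,"dx":0,"dy":0,"dz":0,"jaw":-0.3},{"ax":0,"ay":0,"az":0,"dx":0,"dy":0,"dz":0,"jaw":-0.3},{"ax":0,"ay":0,"az":0,"dx":0,"dy":0,"dz":0,"jaw":-0.3}]' |egrep 'pos|force|open'
python3 -m jog '[{"ax":0,"ay":0,"az":0,"dx":0,"dy":0,"dz":-0.03,"jaw":-0.3},{"ax":0,"ay":0,"az":0,"dx":0,"dy":0,"dz":-0.08,"jaw":-0.3},{"ax":0,"ay":0,"az":0,"dx":0,"dy":0,"dz":-0.13,"jaw":-0.3},{"ax":0,"ay":0,"az":0,"dx":0,"dy":0,"dz":-0.18,"jaw":-0.3},{"ax":0,"ay":0,"az":0,"dx":0,"dy":0,"dz":-0.23,"jaw":-0.3}]' >/dev/null
python3 -m jog '[{"ax":0,"ay":0,"az":-43,"dx":0,"dy":0,"dz":-0.03,"jaw":0.3},{"ax":0,"ay":0,"az":-43,"dx":0,"dy":0,"dz":-0.03,"jaw":0.3},{"ax":0,"ay":0,"az":-43,"dx":0,"dy":0,"dz":-0.03,"jaw":0.3},{"ax":0,"ay":0,"az":-43,"dx":0,"dy":0,"dz":-0.03,"jaw":0.3},{"ax":0,"ay":0,"az":-43,"dx":0,"dy":0,"dz":-0.03,"jaw":0.3}]' >/dev/null
python3 -m jog '[{"ax":0,"ay":0,"az":-43,"dx":0,"dy":0,"dz":0,"jaw":0.3},{"ax":0,"ay":0,"az":-43,"dx":0,"dy":0,"dz":0,"jaw":0.3},{"ax":0,"ay":0,"az":-43,"dx":0,"dy":0,"dz":0,"jaw":0.3},{"ax":0,"ay":0,"az":-43,"dx":0,"dy":0,"dz":0,"jaw":0.3},{"ax":0,"ay":0,"az":-43,"dx":0,"dy":0,"dz":0,"jaw":0.3}]' >/dev/null
python3 - <<'E'
from h import *
plan(.573,.275,.26,175.5)
im=optics.camera("wrist")
cv2.imwrite("pics/w4.png",crop(im[:,:,::-1],56,42,400,300,640,480))
E
```

```text
tool_pos: [0.4305, 0.2848, 0.0049]
wrist_force: [-0.6, 0.2, 0.2]
opening: 0.621
grip_force: 0.0
t21.9 tcp [0.4302 0.2846 0.2647] close 171.8 j1,j6 [ 0.9  -1.04] F [ 0.4  0.8 -0.1] open mm 30.9 grip 0.0
  d [-0.011  -0.1427  0.0047] turn [[0.0, -0.0, -3.7], [-0.0, -0.0, 176.3]]
```

View pics/w4.png

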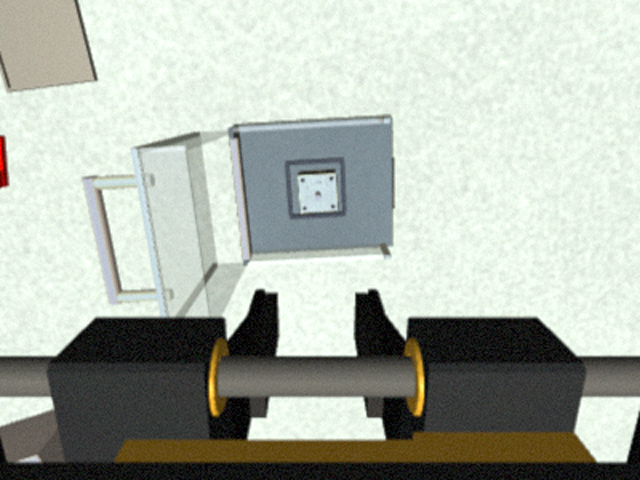

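The motor stands upright at about (318,193), inside the socket square at (288..343,160..213), and the guard is upright. I'll go back to the bar to shut it.

```bash
python3 -m jog '[{"ax":0,"ay":0,"az":-3.7,"dx":-0.011,"dy":-0.05,"dz":0,"jaw":0.3},{"ax":0,"ay":0,"az":-3.7,"dx":-0.011,"dy":-0.1,"dz":0,"jaw":0.3},{"ax":0,"ay":0,"az":-3.7,"dx":-0.011,"dy":-0.142,"dz":0,"jaw":0.3},{"ax":0,"ay":0,"az":-3.7,"dx":-0.011,"dy":-0.142,"dz":0,"jaw":0.3},{"ax":0,"ay":0,"az":-3.7,"dx":-0.011,"dy":-0.142,"dz":0,"jaw":0.3}]' >/dev/null
python3 -m jog '[{"ax":0,"ay":0,"az":0,"dx":0,"dy":0,"dz":0,"jaw":0.3},{"ax":0,"ay":0,"az":0,"dx":0,"dy":0,"dz":0,"jaw":0.3}]' |egrep 'pos|force|open'
python3 - <<'E'
from h import *
plan(.573,.275,.1285,175.5)
E
```

```text
tool_pos: [0.5715, 0.2747, 0.2657]
wrist_force: [0.7, -0.5, -0.1]
opening: 0.352
grip_force: 0.0
t22.6 tcp [0.5715 0.2747 0.2657] close 175.1 j1,j6 [ 0.7  -0.79] F [ 0.7 -0.5 -0.1] open mm 30.7 grip 0.0
  d [-0.0003 -0.0014  0.1372] turn [[-0.0, 0.0, -0.4], [0.1, 0.1, 179.6]]
```

```bash
python3 -m jog '[{"ax":0,"ay":0,"az":0,"dx":0,"dy":-0.001,"dz":0.05,"jaw":0.3},{"ax":0,"ay":0,"az":0,"dx":0,"dy":-0.001,"dz":0.1,"jaw":0.3},{"ax":0,"ay":0,"az":0,"dx":0,"dy":-0.001,"dz":0.13,"jaw":0.3},{"ax":0,"ay":0,"az":0,"dx":0,"dy":-0.001,"dz":0.137,"jaw":0.3},{"ax":0,"ay":0,"az":0,"dx":0,"dy":-0.001,"dz":0.137,"jaw":0.3}]' |egrep 'pos|force|open'
python3 -m jog '[{"ax":0,"ay":0,"az":0,"dx":0,"dy":0,"dz":0,"jaw":1},{"ax":0,"ay":0,"az":0,"dx":0,"dy":0,"dz":0,"jaw":1},{"ax":0,"ay":0,"az":0,"dx":0,"dy":0,"dz":0,"jaw":1},{"ax":0,"ay":0,"az":0,"dx":0,"dy":0,"dz":0,"jaw":1},{"ax":0,"ay":0,"az":0,"dx":0,"dy":0,"dz":0,"jaw":1}]' 12 |egrep 'pos|force|open'
```

```text
tool_pos: [0.573, 0.2746, 0.1282]
wrist_force: [0.3, -0.0, 0.5]
opening: 0.349
grip_force: 0.0
tool_pos: [0.5731, 0.2748, 0.1295]
wrist_force: [-4.7, 1.7, 5.8]
opening: 0.109
grip_force: 12.0
```

```bash
python3 -m jog '[{"ax":0,"ay":0,"az":0,"dx":0,"dy":0.011,"dz":-0.007,"jaw":1},{"ax":0,"ay":0,"az":0,"dx":0,"dy":0.023,"dz":-0.013,"jaw":1},{"ax":0,"ay":0,"az":0,"dx":0,"dy":0.036,"dz":-0.018,"jaw":1},{"ax":0,"ay":0,"az":0,"dx":0,"dy":0.048,"dz":-0.021,"jaw":1},{"ax":0,"ay":0,"az":0,"dx":0,"dy":0.061,"dz":-0.023,"jaw":1}]' |egrep 'pos|force|open'
python3 -m jog '[{"ax":0,"ay":0,"az":0,"dx":0,"dy":0.013,"dz":-0.001,"jaw":1},{"ax":0,"ay":0,"az":0,"dx":0,"dy":0.026,"dz":0,"jaw":1},{"ax":0,"ay":0,"az":0,"dx":0,"dy":0.039,"dz":0.002,"jaw":1},{"ax":0,"ay":0,"az":0,"dx":0,"dy":0.052,"dz":0.005,"jaw":1},{"ax":0,"ay":0,"az":0,"dx":0,"dy":0.064,"dz":0.009,"jaw":1}]' |egrep 'pos|force|open'
python3 -m jog '[{"ax":0,"ay":0,"az":0,"dx":0,"dy":0.012,"dz":0.006,"jaw":1},{"ax":0,"ay":0,"az":0,"dx":0,"dy":0.023,"dz":0.013,"jaw":1},{"ax":0,"ay":0,"az":0,"dx":0,"dy":0.034,"dz":0.021,"jaw":1},{"ax":0,"ay":0,"az":0,"dx":0,"dy":0.044,"dz":0.030,"jaw":1},{"ax":0,"ay":0,"az":0,"dx":0,"dy":0.052,"dz":0.039,"jaw":1}]' |egrep 'pos|force|open'
python3 -m jog '[{"ax":0,"ay":0,"az":0,"dx":0,"dy":0.004,"dz":0.005,"jaw":1},{"ax":0,"ay":0,"az":0,"dx":0,"dy":0.008,"dz":0.011,"jaw":1},{"ax":0,"ay":0,"az":0,"dx":0,"dy":0.008,"dz":0.011,"jaw":1}]' |egrep 'pos|force|open'
```

```text
tool_pos: [0.512, 0.2801, 0.1522]
wrist_force: [3.0, 1.0, 1.7]
opening: 0.108
grip_force: 12.0
tool_pos: [0.4475, 0.2853, 0.1412]
wrist_force: [2.7, 3.6, -0.9]
opening: 0.114
grip_force: 12.0
tool_pos: [0.3961, 0.2892, 0.102]
wrist_force: [2.3, 3.1, 0.0]
opening: 0.111
grip_force: 12.0
tool_pos: [0.3889, 0.2898, 0.0916]
wrist_force: [2.5, 1.3, -0.1]
opening: 0.107
grip_force: 12.0
```

```bash
python3 -m jog '[{"ax":0,"ay":0,"az":0,"dx":0,"dy":0,"dz":0.002,"jaw":1},{"ax":0,"ay":0,"az":0,"dx":0,"dy":0,"dz":0.002,"jaw":1}]' |egrep 'pos|force'
python3 -m jog '[{"ax":0,"ay":0,"az":0,"dx":0,"dy":0,"dz":0.002,"jaw":1},{"ax":0,"ay":0,"az":0,"dx":0,"dy":0,"dz":0.002,"jaw":1}]' |egrep 'pos|force'
```

```text
tool_pos: [0.3889, 0.2898, 0.091]
wrist_force: [-2.7, 0.4, 9.3]
grip_force: 12.0
tool_pos: [0.3889, 0.2898, 0.0896]
wrist_force: [-3.6, 0.9, 12.5]
grip_force: 12.0
```

The guard is shut: force builds up at the stop. I'll release and return over the pile to look at the gear.

```bash
python3 -m jog '[{"ax":0,"ay":0,"az":0,"dx":0,"dy":0,"dz":-0.004,"jaw":0},{"ax":0,"ay":0,"az":0,"dx":0,"dy":0,"dz":-0.004,"jaw":0},{"ax":0,"ay":0,"az":0,"dx":0,"dy":0,"dz":-0.004,"jaw":0},{"ax":0,"ay":0,"az":0,"dx":0,"dy":0,"dz":-0.004,"jaw":0}]' |egrep 'pos|force|open'
python3 -m jog '[{"ax":0,"ay":0,"az":0,"dx":0,"dy":0,"dz":-0.03,"jaw":-0.5},{"ax":0,"ay":0,"az":0,"dx":0,"dy":0,"dz":-0.08,"jaw":-0.5},{"ax":0,"ay":0,"az":0,"dx":0,"dy":0,"dz":-0.13,"jaw":-1},{"ax":0,"ay":0,"az":0,"dx":0,"dy":0,"dz":-0.16,"jaw":-1}]' >/dev/null
python3 -m jog '[{"ax":0,"ay":0,"az":0,"dx":0.25,"dy":-0.03,"dz":0,"jaw":-1},{"ax":0,"ay":0,"az":0,"dx":0.25,"dy":-0.03,"dz":0,"jaw":-1},{"ax":0,"ay":0,"az":0,"dx":0.25,"dy":-0.03,"dz":0,"jaw":-1},{"ax":0,"ay":0,"az":0,"dx":0.25,"dy":-0.03,"dz":0,"jaw":-1},{"ax":0,"ay":0,"az":0,"dx":0.25,"dy":-0.03,"dz":0,"jaw":-1}]' >/dev/null
python3 -m jog '[{"ax":0,"ay":0,"az":43,"dx":0.25,"dy":-0.02,"dz":0,"jaw":-1},{"ax":0,"ay":0,"az":43,"dx":0.25,"dy":-0.02,"dz":0,"jaw":-1},{"ax":0,"ay":0,"az":43,"dx":0.25,"dy":-0.02,"dz":0,"jaw":-1},{"ax":0,"ay":0,"az":43,"dx":0.25,"dy":-0.02,"dz":0,"jaw":-1},{"ax":0,"ay":0,"az":43,"dx":0.25,"dy":-0.02,"dz":0,"jaw":-1}]' >/dev/null
python3 - <<'E'
from h import *
plan(.42,-.285,.25,107.5)
E
```

```text
tool_pos: [0.3886, 0.2892, 0.0913]
wrist_force: [-0.2, 1.1, 0.1]
opening: 0.383
grip_force: 0.0
t27.6 tcp [ 0.3953 -0.2118  0.2517] close 131.8 j1,j6 [-0.13 -0.71] F [ 1.4 -0.1 -0.2] open mm 87.5 grip 0.0
  d [ 0.0303 -0.071   0.0017] turn [[0.0, -0.0, 24.3], [0.0, 0.0, -155.7]]
```

```bash
python3 -m jog '[{"ax":0,"ay":0,"az":24.3,"dx":0.03,"dy":-0.071,"dz":0,"jaw":-1},{"ax":0,"ay":0,"az":24.3,"dx":0.03,"dy":-0.071,"dz":0,"jaw":-1},{"ax":0,"ay":0,"az":24.3,"dx":0.03,"dy":-0.071,"dz":0,"jaw":-1},{"ax":0,"ay":0,"az":24.3,"dx":0.03,"dy":-0.071,"dz":0,"jaw":-1},{"ax":0,"ay":0,"az":24.3,"dx":0.03,"dy":-0.071,"dz":0,"jaw":-1}]' >/dev/null
python3 -m jog '[{"ax":0,"ay":0,"az":0,"dx":0,"dy":0,"dz":0,"jaw":-1},{"ax":0,"ay":0,"az":0,"dx":0,"dy":0,"dz":0,"jaw":-1}]' >/dev/null
python3 - <<'E'
from h import *
plan(.473,-.285,.02,107.5)
c=optics.get_calibration("wrist"); im=optics.camera("wrist"); b=im[:,:,::-1]
np.savez("w5.npz",K=c["K"],T=c["camera_from_world"]); cv2.imwrite("pics/w5raw.png",b)
p=proj(c,[.473,-.284,.04]); x0,y0=(p-[64,48]).astype(int); print(x0,y0)
cv2.imwrite("pics/w5.png",crop(b,x0,y0,128,96,800,600))
# white gear: bright, neutral; neighbours excluded
hsv=cv2.cvtColor(b[y0:y0+96,x0:x0+128],cv2.COLOR_BGR2HSV); 
k=cv2.inRange(b[y0:y0+96,x0:x0+128].astype(np.uint8),(0,0,0),(255,255,255))
print(b[int(p[1])-12:int(p[1])+13:4,int(p[0])].tolist())
E
```

```text
t28.4 tcp [ 0.4216 -0.2819  0.2523] close 108.0 j1,j6 [-0.27 -0.99] F [-0.  -0.7  0.2] open mm 87.0 grip 0.0
  d [-0.0479 -0.0187  0.2323] turn [[-0.0, 0.0, 0.5], [-0.0, -0.0, -179.5]]
178 147
[[163, 176, 168], [165, 179, 168], [166, 181, 169], [42, 48, 47], [147, 159, 151], [145, 160, 153], [107, 121, 120]]
```

View pics/w5.png

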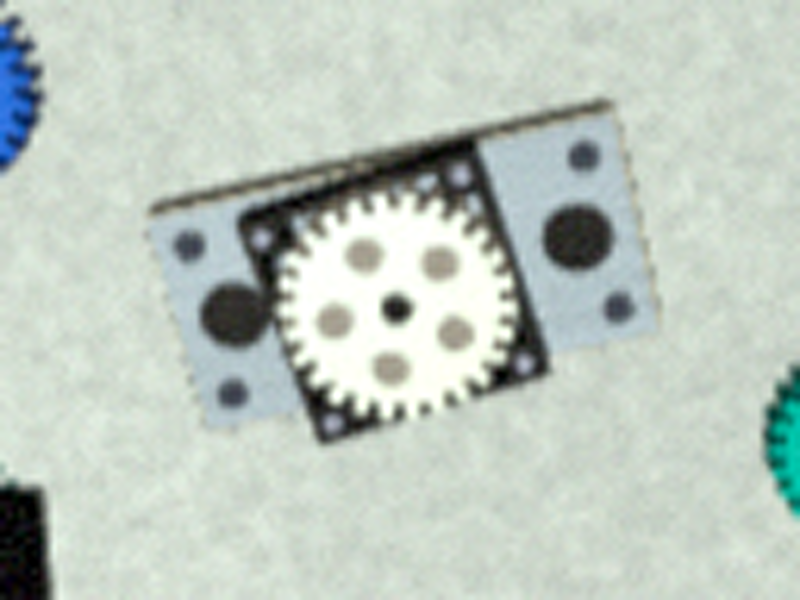

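The gear bore is at (396,308). The fan screws are at (262,238), (460,176), (525,363) and (333,424). The carriage's small holes are at (190,247), (584,156), (619,307) and (232,394). All are crop pixels at scale 6.25.

```bash
cat >> h.py <<'E'
def meas(c,off,sc,n,pts,z):
    P=np.array([ray(c,(off[0]+x/sc,off[1]+y/sc),z)[:2] for x,y in pts])
    print(n,P.mean(0).round(4),[(np.linalg.norm(P[i]-P[i-1]).round(4),np.degrees(np.arctan2(*(P[i]-P[i-1])[::-1])).round(1)) for i in range(len(P))])
E
python3 - <<'E'
from h import *
f=np.load("w5.npz");c=dict(K=f["K"],camera_from_world=f["T"]);o=(178,147)
meas(c,o,6.25,"gear",[(396,308)],.045)
meas(c,o,6.25,"fan",[(262,238),(460,176),(525,363),(333,424)],.031)
meas(c,o,6.25,"carr",[(190,247),(584,156),(619,307),(232,394)],.016)
plan(.473,-.285,.10,108)
E
```

```text
gear [ 0.4724 -0.285 ] [(np.float64(0.0), np.float64(0.0))]
fan [ 0.4757 -0.2848] [(np.float64(0.0504), np.float64(-143.7)), (np.float64(0.0497), np.float64(125.9)), (np.float64(0.0496), np.float64(36.5)), (np.float64(0.0499), np.float64(-53.2))]
carr [ 0.4738 -0.2835] [(np.float64(0.0401), np.float64(-149.3)), (np.float64(0.1), np.float64(121.4)), (np.float64(0.04), np.float64(31.8)), (np.float64(0.1008), np.float64(-58.6))]
t28.4 tcp [ 0.4217 -0.282   0.2523] close 107.9 j1,j6 [-0.27 -0.99] F [ 0.1  0.5 -0.2] open mm 87.0 grip 0.0
  d [-0.0478 -0.0187  0.1523] turn [[-0.0, 0.0, -0.1], [0.0, 0.0, 179.9]]
```

```bash
python3 -m jog '[{"ax":0,"ay":0,"az":0,"dx":-0.0472,"dy":-0.0185,"dz":0.05,"jaw":-1},{"ax":0,"ay":0,"az":0,"dx":-0.0472,"dy":-0.0185,"dz":0.1,"jaw":-1},{"ax":0,"ay":0,"az":0,"dx":-0.0472,"dy":-0.0185,"dz":0.145,"jaw":-1},{"ax":0,"ay":0,"az":0,"dx":-0.0472,"dy":-0.0185,"dz":0.185,"jaw":-1},{"ax":0,"ay":0,"az":0,"dx":-0.0472,"dy":-0.0185,"dz":0.21,"jaw":-1}]' |egrep 'pos|force'
python3 -m jog '[{"ax":0,"ay":0,"az":0,"dx":0,"dy":0,"dz":0.015,"jaw":-1},{"ax":0,"ay":0,"az":0,"dx":0,"dy":0,"dz":0.02,"jaw":-1},{"ax":0,"ay":0,"az":0,"dx":0,"dy":0,"dz":0.0204,"jaw":-1}]' |egrep 'pos|force'
python3 -m jog '[{"ax":0,"ay":0,"az":0,"dx":0,"dy":0,"dz":0,"jaw":1},{"ax":0,"ay":0,"az":0,"dx":0,"dy":0,"dz":0,"jaw":1},{"ax":0,"ay":0,"az":0,"dx":0,"dy":0,"dz":0,"jaw":1},{"ax":0,"ay":0,"az":0,"dx":0,"dy":0,"dz":0,"jaw":1},{"ax":0,"ay":0,"az":0,"dx":0,"dy":0,"dz":0,"jaw":1}]' 12 >/dev/null
python3 -m jog '[{"ax":0,"ay":0,"az":0,"dx":0,"dy":0,"dz":0,"jaw":1},{"ax":0,"ay":0,"az":0,"dx":0,"dy":0,"dz":0,"jaw":1},{"ax":0,"ay":0,"az":0,"dx":0,"dy":0,"dz":0,"jaw":1}]' 15 |egrep 'pos|force|open'
```

```text
tool_pos: [0.4699, -0.2843, 0.038]
wrist_force: [-0.3, 0.2, -1.2]
grip_force: 0.0
tool_pos: [0.4723, -0.2855, 0.0214]
wrist_force: [0.6, 0.3, 0.3]
grip_force: 0.0
tool_pos: [0.4723, -0.2857, 0.0219]
wrist_force: [-0.6, 0.5, 4.0]
opening: 0.612
grip_force: 15.0
```

```bash
python3 -m jog '[{"ax":0,"ay":0,"az":0,"dx":0,"dy":0,"dz":-0.015,"jaw":1},{"ax":0,"ay":0,"az":0,"dx":0,"dy":0,"dz":-0.05,"jaw":1},{"ax":0,"ay":0,"az":0,"dx":0,"dy":0,"dz":-0.08,"jaw":1},{"ax":0,"ay":0,"az":0,"dx":0,"dy":0,"dz":-0.08,"jaw":1}]' |egrep 'pos|force|open'
python3 -m jog '[{"ax":0,"ay":0,"az":0,"dx":-0.04,"dy":0.025,"dz":0,"jaw":1},{"ax":0,"ay":0,"az":0,"dx":-0.08,"dy":0.05,"dz":0,"jaw":1},{"ax":0,"ay":0,"az":0,"dx":-0.12,"dy":0.075,"dz":0,"jaw":1},{"ax":0,"ay":0,"az":0,"dx":-0.16,"dy":0.10,"dz":0,"jaw":1},{"ax":0,"ay":0,"az":0,"dx":-0.19,"dy":0.12,"dz":0,"jaw":1}]' >/dev/null
python3 -m jog '[{"ax":0,"ay":0,"az":0,"dx":-0.029,"dy":0.019,"dz":0,"jaw":1},{"ax":0,"ay":0,"az":0,"dx":-0.029,"dy":0.019,"dz":0,"jaw":1},{"ax":0,"ay":0,"az":0,"dx":-0.029,"dy":0.019,"dz":0,"jaw":1}]' |egrep 'pos|force|open'
python3 - <<'E'
from h import *
plan(.638,-.0853,-.005,108)
E
```

```text
tool_pos: [0.4752, -0.2869, 0.1058]
wrist_force: [1.5, 0.8, -0.1]
opening: 0.61
grip_force: 15.0
tool_pos: [0.6376, -0.0856, 0.1]
wrist_force: [-0.3, -0.4, -0.5]
opening: 0.61
grip_force: 15.0
t31.2 tcp [ 0.6376 -0.0856  0.1   ] close 107.9 j1,j6 [ 0.12 -1.38] F [-0.3 -0.4 -0.5] open mm 53.1 grip 15.0
  d [-0.0007  0.      0.105 ] turn [[0.0, -0.1, -0.1], [-0.2, -0.1, 179.9]]
```

```bash
python3 -m jog '[{"ax":0,"ay":0,"az":0,"dx":0,"dy":0,"dz":0.04,"jaw":1},{"ax":0,"ay":0,"az":0,"dx":0,"dy":0,"dz":0.08,"jaw":1},{"ax":0,"ay":0,"az":0,"dx":0,"dy":0,"dz":0.098,"jaw":1},{"ax":0,"ay":0,"az":0,"dx":0,"dy":0,"dz":0.1045,"jaw":1},{"ax":0,"ay":0,"az":0,"dx":0,"dy":0,"dz":0.1045,"jaw":1}]' |egrep 'pos|force|open'
python3 -m jog '[{"ax":0,"ay":0,"az":0,"dx":0,"dy":0,"dz":0.001,"jaw":1},{"ax":0,"ay":0,"az":0,"dx":0,"dy":0,"dz":0.001,"jaw":1}]' |egrep 'pos|force|open'
```

```text
tool_pos: [0.6371, -0.0873, -0.0036]
wrist_force: [0.9, 0.1, -0.1]
opening: 0.61
grip_force: 15.0
tool_pos: [0.6391, -0.0865, -0.0024]
wrist_force: [0.2, -0.4, -0.2]
opening: 0.614
grip_force: 15.0
```

```bash
python3 -m jog '[{"ax":0,"ay":0,"az":0,"dx":0,"dy":0,"dz":0.001,"jaw":1},{"ax":0,"ay":0,"az":0,"dx":0,"dy":0,"dz":0.001,"jaw":1}]' |egrep 'pos|wrist_force'
python3 -m jog '[{"ax":0,"ay":0,"az":0,"dx":0,"dy":0,"dz":0.001,"jaw":1},{"ax":0,"ay":0,"az":0,"dx":0,"dy":0,"dz":0.001,"jaw":1}]' |egrep 'pos|wrist_force'
python3 -m jog '[{"ax":0,"ay":0,"az":0,"dx":0,"dy":0,"dz":0.001,"jaw":1},{"ax":0,"ay":0,"az":0,"dx":0,"dy":0,"dz":0.001,"jaw":1}]' |egrep 'pos|wrist_force'
```

```text
tool_pos: [0.6385, -0.0862, -0.0042]
wrist_force: [0.7, -0.1, -0.6]
tool_pos: [0.6381, -0.0862, -0.0059]
wrist_force: [-0.1, 0.1, -1.0]
tool_pos: [0.6382, -0.0863, -0.0061]
wrist_force: [-1.9, 1.2, 4.8]
```

```bash
python3 -m jog '[{"ax":0,"ay":0,"az":0,"dx":0,"dy":0,"dz":-0.0005,"jaw":-0.6},{"ax":0,"ay":0,"az":0,"dx":0,"dy":0,"dz":-0.0005,"jaw":-0.6},{"ax":0,"ay":0,"az":0,"dx":0,"dy":0,"dz":-0.0005,"jaw":-0.6},{"ax":0,"ay":0,"az":0,"dx":0,"dy":0,"dz":-0.0005,"jaw":-0.6}]' |egrep 'pos|force|open'
python3 -m jog '[{"ax":0,"ay":0,"az":0,"dx":0,"dy":0,"dz":-0.03,"jaw":-1},{"ax":0,"ay":0,"az":0,"dx":0,"dy":0,"dz":-0.08,"jaw":-1},{"ax":0,"ay":0,"az":0,"dx":0,"dy":0,"dz":-0.13,"jaw":-1},{"ax":0,"ay":0,"az":0,"dx":0.04,"dy":-0.02,"dz":-0.16,"jaw":-1},{"ax":0,"ay":0,"az":0,"dx":0.08,"dy":-0.04,"dz":-0.19,"jaw":-1}]' |egrep 'pos|force|open'
python3 -m jog '[{"ax":0,"ay":0,"az":-18.4,"dx":0.19,"dy":-0.083,"dz":-0.06,"jaw":-1},{"ax":0,"ay":0,"az":-18.4,"dx":0.19,"dy":-0.083,"dz":-0.06,"jaw":-1},{"ax":0,"ay":0,"az":-18.4,"dx":0.19,"dy":-0.083,"dz":-0.06,"jaw":-1},{"ax":0,"ay":0,"az":-18.4,"dx":0.19,"dy":-0.083,"dz":-0.06,"jaw":-1},{"ax":0,"ay":0,"az":-18.4,"dx":0.19,"dy":-0.083,"dz":-0.06,"jaw":-1}]' |egrep 'pos|force|open'
python3 -m jog '[{"ax":0,"ay":0,"az":0,"dx":0,"dy":0,"dz":0,"jaw":-1},{"ax":0,"ay":0,"az":0,"dx":0,"dy":0,"dz":0,"jaw":-1}]' >/dev/null
python3 - <<'E'
from h import *
plan(.4757,-.2848,.05,126.3)
c=optics.get_calibration("wrist"); b=optics.camera("wrist")[:,:,::-1]; t=optics.camera("top")[:,:,::-1]
np.savez("w6.npz",K=c["K"],T=c["camera_from_world"]); cv2.imwrite("pics/top6.png",t)
p=proj(c,[.473,-.284,.03]); x0,y0=(p-[64,48]).astype(int); print(x0,y0)
cv2.imwrite("pics/w6.png",np.vstack([crop(b,x0,y0,128,96,600,450),np.hstack([crop(t,250,117,44,44,150,150),crop(t,70,173,100,75,200,150),np.zeros((150,250,3),np.uint8)])]))
E
```

```text
tool_pos: [0.638, -0.0863, -0.0067]
wrist_force: [-0.6, 0.3, 0.3]
opening: 0.787
grip_force: 0.0
tool_pos: [0.5787, -0.1444, 0.1809]
wrist_force: [0.2, -1.0, -0.1]
opening: 0.994
grip_force: 0.0
tool_pos: [0.4208, -0.2837, 0.2412]
wrist_force: [0.4, -0.1, 0.7]
opening: 1.006
grip_force: 0.0
t34.1 tcp [ 0.4235 -0.2815  0.239 ] close 126.2 j1,j6 [-0.27 -0.67] F [ 0.3  1.  -0.9] open mm 87.1 grip 0.0
  d [-0.04   -0.0336  0.189 ] turn [[0.0, 0.0, -0.1], [0.0, -0.0, 179.9]]
168 142
```

View pics/w6.png

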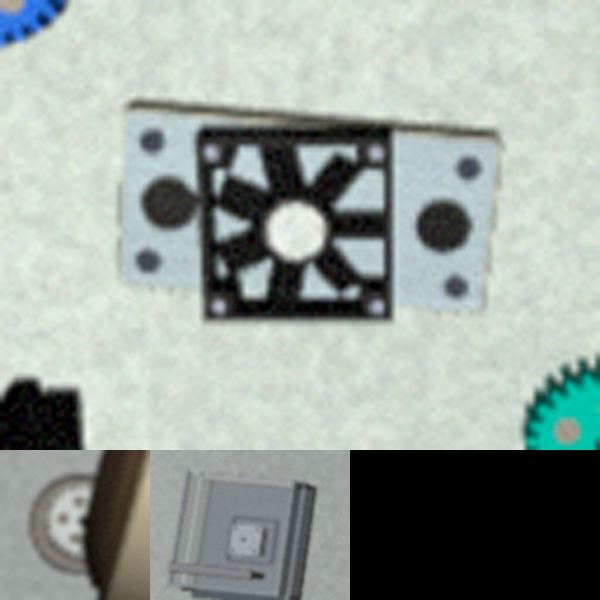

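The gear is in the dish, and the motor stands in the socket under the shut guard. Fan screws: (212,152), (377,152), (377,306), (218,306). Carriage holes: (152,141), (469,168), (456,287), (148,261).

Run:
```python
from h import *
f=np.load("w6.npz");c=dict(K=f["K"],camera_from_world=f["T"]);o=(168,142)
meas(c,o,4.6875,"fan",[(212,152),(377,152),(377,306),(218,306)],.031)
meas(c,o,4.6875,"carr",[(152,141),(469,168),(456,287),(148,261)],.016)
plan(.4755,-.2848,.0074,126.3)
```

```text
fan [ 0.4751 -0.285 ] [(np.float64(0.05), np.float64(-144.1)), (np.float64(0.0502), np.float64(126.2)), (np.float64(0.05), np.float64(35.9)), (np.float64(0.0502), np.float64(-53.8))]
carr [ 0.4734 -0.2834] [(np.float64(0.0401), np.float64(-148.9)), (np.float64(0.1004), np.float64(121.2)), (np.float64(0.0403), np.float64(31.1)), (np.float64(0.1004), np.float64(-58.9))]
t34.2 tcp [ 0.424  -0.2809  0.2385] close 126.3 j1,j6 [-0.27 -0.67] F [ 0.4 -0.7  0.5] open mm 86.8 grip 0.0
  d [-0.0393 -0.0339  0.231 ] turn [[0.1, -0.0, 0.0], [0.0, 0.1, -180.0]]
```

```bash
python3 -m jog '[{"ax":0,"ay":0,"az":0,"dx":-0.0393,"dy":-0.034,"dz":0.05,"jaw":-1},{"ax":0,"ay":0,"az":0,"dx":-0.0393,"dy":-0.034,"dz":0.1,"jaw":-1},{"ax":0,"ay":0,"az":0,"dx":-0.0393,"dy":-0.034,"dz":0.145,"jaw":-1},{"ax":0,"ay":0,"az":0,"dx":-0.0393,"dy":-0.034,"dz":0.185,"jaw":-1},{"ax":0,"ay":0,"az":0,"dx":-0.0393,"dy":-0.034,"dz":0.21,"jaw":-1}]' |egrep 'pos|force'
python3 -m jog '[{"ax":0,"ay":0,"az":0,"dx":0,"dy":0,"dz":0.01,"jaw":-1},{"ax":0,"ay":0,"az":0,"dx":0,"dy":0,"dz":0.018,"jaw":-1},{"ax":0,"ay":0,"az":0,"dx":0,"dy":0,"dz":0.018,"jaw":-1}]' |egrep 'pos|force'
python3 - <<'E'
from h import *
plan(.4753,-.2849,.0074,126.3)
E
```

```text
tool_pos: [0.4733, -0.2837, 0.0241]
wrist_force: [0.0, 0.0, 0.1]
grip_force: 0.0
tool_pos: [0.4759, -0.2855, 0.0112]
wrist_force: [-0.8, 0.5, 1.0]
grip_force: 0.0
t35.0 tcp [ 0.4759 -0.2855  0.0112] close 126.3 j1,j6 [-0.25 -0.69] F [-0.8  0.5  1. ] open mm 86.7 grip 0.0
  d [0.0001 0.0009 0.0038] turn [[-0.0, 0.0, -0.0], [0.0, 0.0, 180.0]]
```

```bash
python3 -m jog '[{"ax":0,"ay":0,"az":0,"dx":0,"dy":0,"dz":0.003,"jaw":1},{"ax":0,"ay":0,"az":0,"dx":0,"dy":0,"dz":0.003,"jaw":1},{"ax":0,"ay":0,"az":0,"dx":0,"dy":0,"dz":0.003,"jaw":1},{"ax":0,"ay":0,"az":0,"dx":0,"dy":0,"dz":0.003,"jaw":1},{"ax":0,"ay":0,"az":0,"dx":0,"dy":0,"dz":0.003,"jaw":1}]' 15 |egrep 'pos|force|open'
python3 -m jog '[{"ax":0,"ay":0,"az":0,"dx":0,"dy":0,"dz":0,"jaw":1},{"ax":0,"ay":0,"az":0,"dx":0,"dy":0,"dz":0,"jaw":1}]' 20 |egrep 'pos|force|open'
```

```text
tool_pos: [0.4754, -0.2859, 0.0089]
wrist_force: [-0.5, 1.4, 2.4]
opening: 0.682
grip_force: 15.0
tool_pos: [0.4754, -0.2859, 0.0089]
wrist_force: [-0.9, 1.2, 5.1]
opening: 0.686
grip_force: 20.0
```

```bash
python3 -m jog '[{"ax":0,"ay":0,"az":0,"dx":0,"dy":0,"dz":-0.015,"jaw":1},{"ax":0,"ay":0,"az":0,"dx":0,"dy":0,"dz":-0.05,"jaw":1},{"ax":0,"ay":0,"az":0,"dx":0,"dy":0,"dz":-0.08,"jaw":1},{"ax":0,"ay":0,"az":0,"dx":0,"dy":0,"dz":-0.08,"jaw":1}]' 25 |egrep 'pos|force|open'
python3 -m jog '[{"ax":0,"ay":0,"az":6,"dx":-0.02,"dy":0.04,"dz":0,"jaw":1},{"ax":0,"ay":0,"az":12,"dx":-0.04,"dy":0.08,"dz":0,"jaw":1},{"ax":0,"ay":0,"az":18,"dx":-0.065,"dy":0.12,"dz":0,"jaw":1},{"ax":0,"ay":0,"az":24,"dx":-0.09,"dy":0.16,"dz":0,"jaw":1},{"ax":0,"ay":0,"az":30,"dx":-0.11,"dy":0.20,"dz":0,"jaw":1}]' >/dev/null
python3 -m jog '[{"ax":0,"ay":0,"az":0,"dx":0,"dy":0,"dz":0,"jaw":1},{"ax":0,"ay":0,"az":0,"dx":0,"dy":0,"dz":0,"jaw":1}]' |egrep 'pos|force|open'
python3 - <<'E'
from h import *
plan(.437,.0008,.05,96.3)
E
```

```text
tool_pos: [0.4781, -0.287, 0.0924]
wrist_force: [0.1, -0.2, -0.6]
opening: 0.681
grip_force: 25.0
tool_pos: [0.4451, -0.0585, 0.0877]
wrist_force: [-0.1, 0.7, -1.3]
opening: 0.682
grip_force: 25.0
t36.8 tcp [ 0.4451 -0.0585  0.0877] close 96.4 j1,j6 [ 0.23 -1.69] F [-0.1  0.7 -1.3] open mm 59.3 grip 25.0
  d [0.0014 0.0598 0.0377] turn [[0.0, -0.1, 0.1], [0.1, 0.0, -179.9]]
```

```bash
python3 -m jog '[{"ax":0,"ay":0,"az":0,"dx":0.0015,"dy":0.04,"dz":0,"jaw":1},{"ax":0,"ay":0,"az":0,"dx":0.0015,"dy":0.06,"dz":0.03,"jaw":1},{"ax":0,"ay":0,"az":0,"dx":0.0015,"dy":0.06,"dz":0.055,"jaw":1},{"ax":0,"ay":0,"az":0,"dx":0.0015,"dy":0.06,"dz":0.07,"jaw":1},{"ax":0,"ay":0,"az":0,"dx":0.0015,"dy":0.06,"dz":0.07,"jaw":1}]' >/dev/null
python3 -m jog '[{"ax":0,"ay":0,"az":0,"dx":0,"dy":0,"dz":0,"jaw":1},{"ax":0,"ay":0,"az":0,"dx":0,"dy":0,"dz":0,"jaw":1}]' |egrep 'pos|force|open'
python3 - <<'E'
from h import *
plan(.437,.0008,-.0041,96.3)
E
```

```text
tool_pos: [0.4385, -0.0004, 0.019]
wrist_force: [0.1, -0.1, -0.3]
opening: 0.684
grip_force: 25.0
t37.5 tcp [ 4.385e-01 -4.000e-04  1.900e-02] close 96.2 j1,j6 [ 0.37 -1.84] F [ 0.1 -0.1 -0.3] open mm 59.5 grip 25.0
  d [0.0014 0.0014 0.023 ] turn [[0.0, 0.1, -0.1], [0.1, -0.0, 179.9]]
```

```bash
python3 -m jog '[{"ax":0,"ay":0,"az":0,"dx":0.001,"dy":0.001,"dz":0.012,"jaw":1},{"ax":0,"ay":0,"az":0,"dx":0.001,"dy":0.001,"dz":0.02,"jaw":1},{"ax":0,"ay":0,"az":0,"dx":0.001,"dy":0.001,"dz":0.021,"jaw":1},{"ax":0,"ay":0,"az":0,"dx":0.001,"dy":0.001,"dz":0.021,"jaw":1}]' |egrep 'pos|wrist_force|open'
python3 -m jog '[{"ax":0,"ay":0,"az":0,"dx":0,"dy":0,"dz":0.001,"jaw":1},{"ax":0,"ay":0,"az":0,"dx":0,"dy":0,"dz":0.001,"jaw":1}]' |egrep 'pos|wrist_force|open'
python3 -m jog '[{"ax":0,"ay":0,"az":0,"dx":0,"dy":0,"dz":0.001,"jaw":1},{"ax":0,"ay":0,"az":0,"dx":0,"dy":0,"dz":0.001,"jaw":1}]' |egrep 'pos|wrist_force|open'
```

```text
tool_pos: [0.4367, 0.0008, -0.0025]
wrist_force: [0.2, 0.2, -0.3]
opening: 0.681
tool_pos: [0.4368, 0.001, -0.0034]
wrist_force: [0.1, 0.1, -0.2]
opening: 0.684
tool_pos: [0.4368, 0.001, -0.0041]
wrist_force: [-1.3, 0.0, 4.3]
opening: 0.678
```

```bash
python3 -m jog '[{"ax":0,"ay":0,"az":0,"dx":0,"dy":0,"dz":-0.0005,"jaw":-0.7},{"ax":0,"ay":0,"az":0,"dx":0,"dy":0,"dz":-0.0005,"jaw":-0.7},{"ax":0,"ay":0,"az":0,"dx":0,"dy":0,"dz":-0.0005,"jaw":-0.7},{"ax":0,"ay":0,"az":0,"dx":0,"dy":0,"dz":-0.0005,"jaw":-0.7}]' |egrep 'force|open'
python3 -m jog '[{"ax":0,"ay":0,"az":0,"dx":0,"dy":0,"dz":-0.03,"jaw":-0.7},{"ax":0,"ay":0,"az":0,"dx":0,"dy":0,"dz":-0.08,"jaw":-1},{"ax":0,"ay":0,"az":-8,"dx":0,"dy":-0.03,"dz":-0.12,"jaw":-1},{"ax":0,"ay":0,"az":-16,"dx":0,"dy":-0.07,"dz":-0.12,"jaw":-1},{"ax":0,"ay":0,"az":-24,"dx":0,"dy":-0.11,"dz":-0.12,"jaw":-1}]' |egrep 'pos|force'
python3 -m jog '[{"ax":0,"ay":0,"az":-42,"dx":0,"dy":0,"dz":0,"jaw":-1},{"ax":0,"ay":0,"az":-42,"dx":0,"dy":0,"dz":0,"jaw":-1},{"ax":0,"ay":0,"az":-42,"dx":0,"dy":0,"dz":0,"jaw":-1},{"ax":0,"ay":0,"az":-42,"dx":0,"dy":0,"dz":0,"jaw":-1},{"ax":0,"ay":0,"az":-42,"dx":0,"dy":0,"dz":0,"jaw":-1}]' |egrep 'pos|force'
python3 - <<'E'
from h import *
plan(.4734,-.2834,.12,211.2)
E
```

```text
wrist_force: [0.9, 0.6, 0.1]
opening: 0.841
grip_force: 0.0
tool_pos: [0.4492, -0.1042, 0.1176]
wrist_force: [0.7, -0.7, -0.1]
grip_force: 0.0
tool_pos: [0.4479, -0.1036, 0.1156]
wrist_force: [1.0, -0.1, 0.3]
grip_force: 0.0
t39.7 tcp [ 0.4479 -0.1036  0.1156] close 161.6 j1,j6 [ 0.13 -0.45] F [ 1.  -0.1  0.3] open mm 87.2 grip 0.0
  d [ 0.1625 -0.081  -0.0044] turn [[0.0, 0.0, -49.6], [0.0, -0.0, 130.4]]
```

```bash
python3 -m jog '[{"ax":0,"ay":0,"az":-42,"dx":0.20,"dy":-0.07,"dz":-0.1,"jaw":-1},{"ax":0,"ay":0,"az":-42,"dx":0.2,"dy":-0.07,"dz":-0.1,"jaw":-1},{"ax":0,"ay":0,"az":-42,"dx":0.2,"dy":-0.07,"dz":-0.1,"jaw":-1},{"ax":0,"ay":0,"az":-42,"dx":0.2,"dy":-0.07,"dz":-0.1,"jaw":-1},{"ax":0,"ay":0,"az":-42,"dx":0.2,"dy":-0.07,"dz":-0.1,"jaw":-1}]' |egrep 'pos|force'
python3 - <<'E'
from h import *
plan(.499,-.326,.22,211.2)
E
```

```text
tool_pos: [0.45, -0.3074, 0.212]
wrist_force: [1.1, 0.2, -0.3]
grip_force: 0.0
t40.2 tcp [ 0.45   -0.3074  0.212 ] close -159.8 j1,j6 [-0.3   0.65] F [ 1.1  0.2 -0.3] open mm 86.9 grip 0.0
  d [ 0.0343 -0.0396 -0.008 ] turn [[0.0, 0.0, -11.0], [0.0, -0.0, 169.0]]
```

```bash
python3 -m jog '[{"ax":0,"ay":0,"az":-11,"dx":0.034,"dy":-0.04,"dz":-0.008,"jaw":-1},{"ax":0,"ay":0,"az":-11,"dx":0.034,"dy":-0.04,"dz":-0.008,"jaw":-1},{"ax":0,"ay":0,"az":-11,"dx":0.034,"dy":-0.04,"dz":-0.008,"jaw":-1},{"ax":0,"ay":0,"az":-11,"dx":0.034,"dy":-0.04,"dz":-0.008,"jaw":-1}]' |egrep 'pos|force'
python3 - <<'E'
from h import *
plan(.4734,-.2834,-.003,211.2)
c=optics.get_calibration("wrist"); b=optics.camera("wrist")[:,:,::-1]; t=optics.camera("top")[:,:,::-1]
np.savez("w7.npz",K=c["K"],T=c["camera_from_world"])
p=proj(c,[.473,-.284,.016]); x0,y0=(p-[80,60]).astype(int); print(x0,y0)
cv2.imwrite("pics/w7.png",np.vstack([crop(b,x0,y0,160,120,600,450),np.hstack([crop(t,250,117,44,44,150,150),crop(t,216,193,46,46,150,150),crop(t,70,173,100,75,200,150),np.zeros((150,100,3),np.uint8)])]))
E
```

```text
tool_pos: [0.4988, -0.324, 0.2186]
wrist_force: [-0.7, 0.3, -0.8]
grip_force: 0.0
t40.6 tcp [ 0.4988 -0.324   0.2186] close -149.2 j1,j6 [-0.3   0.84] F [-0.7  0.3 -0.8] open mm 87.5 grip 0.0
  d [-0.0475  0.0009  0.2217] turn [[0.1, 0.1, -0.4], [0.1, -0.1, 179.6]]
174 138
```

View pics/w7.png

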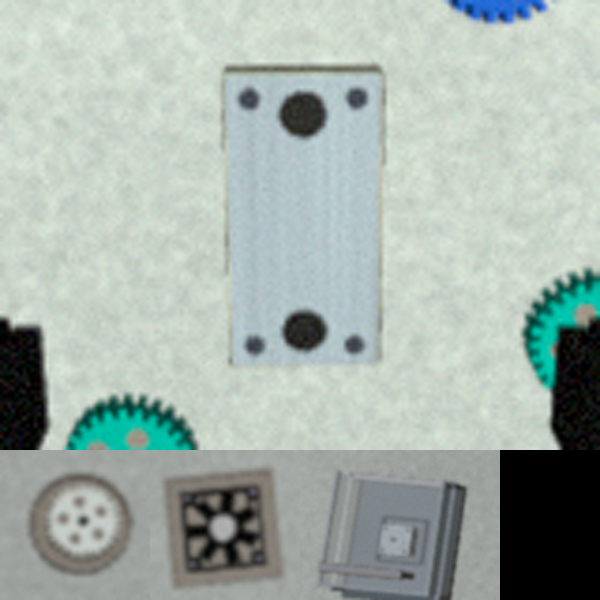

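The gear, fan, motor and guard are all good in the bottom row. Carriage holes: (249,99), (357,98), (354,345), (255,345).

Run:
```python
from h import *
f=np.load("w7.npz");c=dict(K=f["K"],camera_from_world=f["T"])
meas(c,(174,138),3.75,"carr",[(249,99),(357,98),(354,345),(255,345)],.016)
plan(.4734,-.2834,-.0086,211.2)
```

```text
carr [ 0.4722 -0.2842] [(np.float64(0.1), np.float64(-58.7)), (np.float64(0.04), np.float64(-148.7)), (np.float64(0.1004), np.float64(121.1)), (np.float64(0.0395), np.float64(30.7))]
t40.7 tcp [ 0.4988 -0.3238  0.2193] close -149.2 j1,j6 [-0.3   0.84] F [-0.8 -0.   0.1] open mm 86.9 grip 0.0
  d [-0.0476  0.001   0.2279] turn [[0.0, 0.0, -0.4], [0.1, -0.0, 179.6]]
```

```bash
python3 -m jog '[{"ax":0,"ay":0,"az":-0.3,"dx":-0.047,"dy":0.0015,"dz":0.05,"jaw":-1},{"ax":0,"ay":0,"az":-0.3,"dx":-0.047,"dy":0.0015,"dz":0.1,"jaw":-1},{"ax":0,"ay":0,"az":-0.3,"dx":-0.047,"dy":0.0015,"dz":0.145,"jaw":-1},{"ax":0,"ay":0,"az":-0.3,"dx":-0.047,"dy":0.0015,"dz":0.185,"jaw":-1},{"ax":0,"ay":0,"az":-0.3,"dx":-0.047,"dy":0.0015,"dz":0.205,"jaw":-1}]' |egrep 'pos|force'
python3 -m jog '[{"ax":0,"ay":0,"az":0,"dx":0,"dy":0,"dz":0.01,"jaw":-1},{"ax":0,"ay":0,"az":0,"dx":0,"dy":0,"dz":0.018,"jaw":-1},{"ax":0,"ay":0,"az":0,"dx":0,"dy":0,"dz":0.02,"jaw":-1},{"ax":0,"ay":0,"az":0,"dx":0,"dy":0,"dz":0.02,"jaw":-1}]' |egrep 'pos|force'
python3 - <<'E'
from h import *
plan(.473,-.2838,-.0086,211.2)
E
```

```text
tool_pos: [0.4703, -0.283, 0.0106]
wrist_force: [-0.9, -0.3, -0.1]
grip_force: 0.0
tool_pos: [0.4751, -0.285, -0.0046]
wrist_force: [0.2, -0.7, -0.8]
grip_force: 0.0
t41.6 tcp [ 0.4751 -0.285  -0.0046] close -148.9 j1,j6 [-0.25  0.79] F [ 0.2 -0.7 -0.8] open mm 86.9 grip 0.0
  d [-0.0021  0.0011  0.004 ] turn [[-0.1, -0.1, -0.1], [-0.2, 0.1, 179.9]]
```

```bash
python3 -m jog '[{"ax":0,"ay":0,"az":0,"dx":-0.001,"dy":0.001,"dz":0.003,"jaw":1},{"ax":0,"ay":0,"az":0,"dx":-0.001,"dy":0.001,"dz":0.003,"jaw":1},{"ax":0,"ay":0,"az":0,"dx":-0.001,"dy":0.001,"dz":0.003,"jaw":1},{"ax":0,"ay":0,"az":0,"dx":-0.001,"dy":0.001,"dz":0.003,"jaw":1},{"ax":0,"ay":0,"az":0,"dx":-0.001,"dy":0.001,"dz":0.003,"jaw":1}]' 20 |egrep 'pos|force|open'
python3 -m jog '[{"ax":0,"ay":0,"az":0,"dx":0,"dy":0,"dz":0,"jaw":1},{"ax":0,"ay":0,"az":0,"dx":0,"dy":0,"dz":0,"jaw":1}]' 45 |egrep 'pos|force|open'
python3 -m jog '[{"ax":0,"ay":0,"az":0,"dx":0,"dy":0,"dz":-0.015,"jaw":1},{"ax":0,"ay":0,"az":0,"dx":0,"dy":0,"dz":-0.05,"jaw":1},{"ax":0,"ay":0,"az":0,"dx":0,"dy":0,"dz":-0.08,"jaw":1},{"ax":0,"ay":0,"az":0,"dx":0,"dy":0,"dz":-0.1,"jaw":1}]' |egrep 'pos|force|open'
python3 - <<'E'
from h import *
plan(.656,.0833,.09,178.9)
E
```

```text
tool_pos: [0.473, -0.2845, -0.0083]
wrist_force: [0.3, 0.5, 2.7]
opening: 0.689
grip_force: 20.0
tool_pos: [0.473, -0.2845, -0.0084]
wrist_force: [-0.3, -0.3, 2.3]
opening: 0.68
grip_force: 45.0
tool_pos: [0.4732, -0.2845, 0.0928]
wrist_force: [0.4, 0.8, -2.5]
opening: 0.682
grip_force: 45.0
t42.7 tcp [ 0.4732 -0.2845  0.0928] close -148.9 j1,j6 [-0.25  0.79] F [ 0.4  0.8 -2.5] open mm 59.3 grip 45.0
  d [-0.2204 -0.3466  0.003 ] turn [[-0.1, -0.0, 32.2], [0.0, -0.1, -147.8]]
```

```bash
python3 -m jog '[{"ax":0,"ay":0,"az":6,"dx":-0.025,"dy":-0.038,"dz":0,"jaw":1},{"ax":0,"ay":0,"az":12,"dx":-0.05,"dy":-0.076,"dz":0,"jaw":1},{"ax":0,"ay":0,"az":18,"dx":-0.075,"dy":-0.114,"dz":0,"jaw":1},{"ax":0,"ay":0,"az":24,"dx":-0.1,"dy":-0.152,"dz":0,"jaw":1},{"ax":0,"ay":0,"az":32.2,"dx":-0.12,"dy":-0.185,"dz":0,"jaw":1}]' |egrep 'pos|force|open'
python3 -m jog '[{"ax":0,"ay":0,"az":0,"dx":0,"dy":0,"dz":0,"jaw":1},{"ax":0,"ay":0,"az":0,"dx":0,"dy":0,"dz":0,"jaw":1}]' >/dev/null
python3 - <<'E'
from h import *
plan(.656,.0833,.04,178.9)
E
```

```text
tool_pos: [0.5691, -0.0839, 0.0905]
wrist_force: [0.4, -0.2, -1.4]
opening: 0.68
grip_force: 45.0
t43.4 tcp [ 0.5685 -0.0853  0.0903] close 179.1 j1,j6 [ 0.13 -0.15] F [-0.2 -0.9 -2.5] open mm 59.5 grip 45.0
  d [-0.17   -0.0849  0.0501] turn [[0.1, 0.0, 0.2], [-0.0, 0.2, -179.8]]
```

```bash
python3 -m jog '[{"ax":0,"ay":0,"az":0.2,"dx":-0.04,"dy":-0.02,"dz":0,"jaw":1},{"ax":0,"ay":0,"az":0.2,"dx":-0.08,"dy":-0.04,"dz":0,"jaw":1},{"ax":0,"ay":0,"az":0.2,"dx":-0.12,"dy":-0.06,"dz":0,"jaw":1},{"ax":0,"ay":0,"az":0.2,"dx":-0.155,"dy":-0.077,"dz":0,"jaw":1},{"ax":0,"ay":0,"az":0.2,"dx":-0.17,"dy":-0.085,"dz":0.02,"jaw":1}]' >/dev/null
python3 -m jog '[{"ax":0,"ay":0,"az":0,"dx":0,"dy":0,"dz":0.02,"jaw":1},{"ax":0,"ay":0,"az":0,"dx":0,"dy":0,"dz":0.04,"jaw":1},{"ax":0,"ay":0,"az":0,"dx":0,"dy":0,"dz":0.045,"jaw":1},{"ax":0,"ay":0,"az":0,"dx":0,"dy":0,"dz":0.045,"jaw":1}]' |egrep 'pos|force|open'
python3 - <<'E'
from h import *
plan(.656,.0833,-.0054,178.9)
E
```

```text
tool_pos: [0.6563, 0.0806, 0.0251]
wrist_force: [0.4, 0.4, -1.6]
opening: 0.681
grip_force: 45.0
t44.3 tcp [0.6563 0.0806 0.0251] close 178.7 j1,j6 [ 0.37 -0.39] F [ 0.4  0.4 -1.6] open mm 59.2 grip 45.0
  d [-0.0027  0.0003  0.0305] turn [[0.2, -0.1, -0.2], [-0.1, -0.3, 179.8]]
```

```bash
python3 -m jog '[{"ax":0,"ay":0,"az":0,"dx":-0.0027,"dy":0,"dz":0.015,"jaw":1},{"ax":0,"ay":0,"az":0,"dx":-0.0027,"dy":0,"dz":0.024,"jaw":1},{"ax":0,"ay":0,"az":0,"dx":-0.0027,"dy":0,"dz":0.028,"jaw":1},{"ax":0,"ay":0,"az":0,"dx":-0.0027,"dy":0,"dz":0.028,"jaw":1}]' |egrep 'pos|wrist_force'
python3 -m jog '[{"ax":0,"ay":0,"az":0,"dx":0,"dy":0,"dz":0.001,"jaw":1},{"ax":0,"ay":0,"az":0,"dx":0,"dy":0,"dz":0.001,"jaw":1}]' |egrep 'pos|wrist_force'
python3 -m jog '[{"ax":0,"ay":0,"az":0,"dx":0,"dy":0,"dz":0.001,"jaw":1},{"ax":0,"ay":0,"az":0,"dx":0,"dy":0,"dz":0.001,"jaw":1}]' |egrep 'pos|wrist_force'
```

```text
tool_pos: [0.6569, 0.0847, -0.0025]
wrist_force: [0.3, 0.0, -2.8]
tool_pos: [0.6578, 0.0851, -0.0022]
wrist_force: [0.6, -0.3, -3.1]
tool_pos: [0.6575, 0.085, -0.0035]
wrist_force: [-0.2, -0.2, -1.8]
```

```bash
python3 -m jog '[{"ax":0,"ay":0,"az":0,"dx":0,"dy":0,"dz":0.001,"jaw":1},{"ax":0,"ay":0,"az":0,"dx":0,"dy":0,"dz":0.001,"jaw":1}]' |egrep 'pos|wrist_force'
python3 -m jog '[{"ax":0,"ay":0,"az":0,"dx":0,"dy":0,"dz":0.001,"jaw":1},{"ax":0,"ay":0,"az":0,"dx":0,"dy":0,"dz":0.001,"jaw":1}]' |egrep 'pos|wrist_force'
```

```text
tool_pos: [0.6574, 0.0849, -0.0047]
wrist_force: [-0.2, 0.5, -2.1]
tool_pos: [0.6576, 0.085, -0.0053]
wrist_force: [-0.5, -0.1, -0.8]
```

```bash
python3 -m jog '[{"ax":0,"ay":0,"az":0,"dx":0,"dy":0,"dz":0.0005,"jaw":-0.7},{"ax":0,"ay":0,"az":0,"dx":0,"dy":0,"dz":0.0005,"jaw":-0.7},{"ax":0,"ay":0,"az":0,"dx":0,"dy":0,"dz":0.0005,"jaw":-0.7},{"ax":0,"ay":0,"az":0,"dx":0,"dy":0,"dz":0.0005,"jaw":-0.7}]' |egrep 'pos|force|open'
python3 -m jog '[{"ax":0,"ay":0,"az":0,"dx":0,"dy":0,"dz":-0.03,"jaw":-0.7},{"ax":0,"ay":0,"az":0,"dx":0,"dy":0,"dz":-0.08,"jaw":-0.7},{"ax":0,"ay":0,"az":0,"dx":0,"dy":0,"dz":-0.13,"jaw":-1},{"ax":0,"ay":0,"az":0,"dx":0,"dy":0,"dz":-0.18,"jaw":-1},{"ax":0,"ay":0,"az":0,"dx":0.04,"dy":0,"dz":-0.2,"jaw":-1}]' >/dev/null
python3 -m jog '[{"ax":0,"ay":0,"az":0,"dx":0.23,"dy":0.05,"dz":0,"jaw":-1},{"ax":0,"ay":0,"az":0,"dx":0.23,"dy":0.05,"dz":0,"jaw":-1},{"ax":0,"ay":0,"az":0,"dx":0.23,"dy":0.05,"dz":0,"jaw":-1},{"ax":0,"ay":0,"az":0,"dx":0.23,"dy":0.05,"dz":0,"jaw":-1},{"ax":0,"ay":0,"az":0,"dx":0.23,"dy":0.05,"dz":0,"jaw":-1}]' >/dev/null
python3 -m jog '[{"ax":0,"ay":0,"az":0,"dx":0.1,"dy":0.05,"dz":0,"jaw":-1},{"ax":0,"ay":0,"az":0,"dx":0.1,"dy":0.05,"dz":0,"jaw":-1},{"ax":0,"ay":0,"az":0,"dx":0.1,"dy":0.05,"dz":0,"jaw":-1}]' >/dev/null
python3 - <<'E'
from h import *
t=optics.camera("top")[:,:,::-1];s=optics.camera("scene")[:,:,::-1]
print(arm.sense()["time_s"],arm.sense()["tool_pos"])
cv2.imwrite("pics/f.png",np.vstack([crop(t,70,100,240,150,800,300) if 0 else crop(t,60,95,260,162,800,500)[:300],crop(s,220,60,200,75,800,300)]) if 0 else np.hstack([crop(t,72,100,228,160,456,320),crop(s,230,90,160,150,300,320)]))
E
```

```text
tool_pos: [0.6577, 0.085, -0.006]
wrist_force: [0.3, -0.1, -0.8]
opening: 0.841
grip_force: 0.0
47.3 [ 0.54815158 -0.28446163  0.19399228]
```

View pics/f.png

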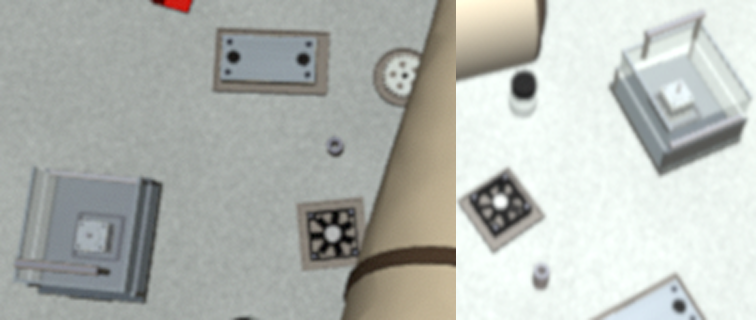

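The final view shows the plate in the long tray, the gear in the dish, the fan in the square tray, and the motor upright in the socket under the shut guard. I'm handing in.

```bash
python3 -c "
from plant import arm
print(arm.finish_job())"
```

```text
the job is handed in; nothing more can be done
None
```

The job is handed in after about 47 s of robot time: the motor stands in the stand's socket under the shut guard, and the gear, fan and carriage plate are each in their own dish or tray. One thing could count against it: while touching the bare table to find the fingertip height, the fingertips briefly pressed down with about 58 N, under the 120 N wrist limit but above the 40 N limit if fingertips count as the gripper's body.

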